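Close two loaf tins with their own sliding lids

ROBOT

A 7-joint arm with a two-finger parallel gripper is mounted at the origin on a cart in front of the work surface, level with it; the furniture and walls round the work are solid. World frame = base frame: x ahead of the robot, y to its left, z up, the work surface at z = 0. Lengths are in mm, angles in rad, forces in N, time in s.
With the tool pointing down it reaches from about 350 to 900 mm from the base axis. Payload 8.1 kg.
Tool frame: the origin (TCP) lies on the front face of the gripper's body, between the roots of the fingers; the fingertips stand ctrl.finger_overhang ahead of it and the grasp point (between the pads) lies 47 mm ahead of it (ctrl.finger_overhang is the distance from the TCP to the fingertips, in mm); z points along the fingers, y is the line along which they close (so a half turn about z gives the same grasp; the last joint's range is limited). The gripper opens to 92 mm and grips with 3 to 60 N. Pads are 19 mm wide; open, the fingers measure 130 mm over their backs; the gripper's body (75 mm by 190 mm) begins 47 mm behind the grasp point.
Start: joints at [1.227, 0.434, 0.025, 1.573, -0.012, 1.134, -0.075], TCP at [149.025, -606.984, 292.242] pointing down, gripper open.
Joint ranges: [-2.62, 2.62], [-0.44, 2.09], [-1.27, 1.32], [0.08, 2.57], [-1.32, 4.46], [0.12, 2], [-2.74, 2.74]. Speed limits (rad/s): [2.22, 2.22, 3.01, 3.01, 3.14, 3.14, 3.14].

INTERFACE

Orientations are given as a unit quaternion [w, x, y, z].
In Python, from station import telemetry, snapshot, ctrl, spotter gives the robot as it stands.
- The arm moves only by the tool jog_arm, never from a script. Its argument "series" is a list of rows, each an object with "delta_pos": the shift along the tool's x, y, z in cm, a list of three; "rot": the turn, a rotation vector about the tool's x, y, z in degrees, a list of three; "jaw": the opening, from -1 (shut) to 1 (fully open), so that 0 is half open. A call has 1 to 10 rows; each row shifts and turns the commanded pose from where the row before left it, along the tool's axes as they then stand; what a row does not reach is not made up. A row lasts 1/12 s, in which the tool goes at most 41.7 mm and 7.16 degrees, less where a joint would pass 70% of its speed; a pose out of reach is approached as far as the arm can. A call with a gripper value outside its range is refused whole. The fingers move at their own pace and stop on an object; "squeeze" is the grip in N (left out, the last holds). Time passes only in rows, so rows that do not move let the fingers close. It gives the time, the measured TCP pose, the force, the opening and the grip force at its end, in the units of the state.
- telemetry.observe(): the state, without advancing time (a new reading comes with each control period).
- snapshot(name): name is "side" or "top" or "wrist"; returns a dict with "image" (420x560x3 uint8, blue, green, red), "mtx" (3x3 intrinsics, pixels), "R" (3x3) and "t" (3): a world point X has camera coordinates R X + t. Camera axes: x right, y down, z forward; pixel columns grow to the right and rows downward; lengths in mm; the calibration is good to about 2 mm. A picture is of the moment at which its call begins. There is no depth.
- ctrl.close_job(): hands the job in; it is judged then, once.
Trained networks look in a picture, given as the dict that the camera call returned (one of the last four; its "shot" number tells which), for a name from the list of things; names that differ only in an ending like _2 or _b are one class to them, and where a whole thing is asked for, a point or a joint stands for the part that bears it (a point fixed in the world has none). Each returns a list of dicts, best first, with "p" (0 to 1); they miss things now and then, are a little off and sometimes report something else, mostly with a low value. They report only what shows in the picture. A call takes as long as a camera call.
- spotter.spot_in(picture, thing): "extent" ([left, top, right, bottom] in pixels, round what is visible of it).
- spotter.masks_of(picture, thing): "region" (420x560 bool, what is visible of it) and "extent" ([left, top, right, bottom] in pixels, round what is visible of it).
The state is a dict: "time_s": time; "joint_positions": joint angles; "dq": joint speeds; "tau": joint torques, N m; "eef_pos": TCP position; "tcp_rot": TCP orientation; "ft_force": force on the tool from outside, world axes, zero at the start; "wrist_torque": the same for the moment, N m; "width": opening from 0.0 (shut) to 1.0 (fully open); "grasp_force": force on a finger pad.
Only numpy, scipy, OpenCV 4.12 (cv2) and the standard library are available. Lean on these libraries where they do the work, as an engineer would, in place of code of your own. Each camera call takes 0.05 s, during which the arm holds its last target. There are 200 camera calls.

TASK

The two loaf tins are washed and have to be closed for the next bake: turn the wide tin, which is still draining upside down, mouth up, and slide onto each tin the lid that fits it, fully home until its stop meets the tin's end. Leave both closed tins standing upright on the table and do not disturb the scraper, cup and timer round about.

Things in the scene. Friction and masses are not known exactly. Their poses are not given: they have to be found in the camera images.
- wide_tin: Short wide loaf tin, bare grey steel, open on one side: 112 mm long (x), 49 wide over the walls (y), 70 high (z, base to mouth), walls 2. Its flat end walls are plain, both ends alike; it can stand on either. Origin: centre of the base's outside, z towards the mouth. It starts upside down, mouth on the table (origin 70 mm above the table).
- narrow_tin: Long narrow loaf tin of the same make: 156 mm long (x), 33 wide over the walls (y), 52 high (z), walls 2; both ends alike. Origin: centre of the base's outside, z towards the mouth. It starts upright on the table.
- wide_lid: Sliding lid of the wide tin, grey sheet steel, lying right way up: 114 mm long (x), 66 wide (y), 11 high. Its long sides are folded into C-channels that hook under the tin's beads: it goes on only by sliding lengthways, from either end of the tin, +x edge first. The -x end is turned down, a 2 mm stop. Origin: under its middle (stop thickness not counted), at its foot; z up.
- narrow_lid: Sliding lid of the narrow tin, made the same way: 158 mm long (x) with its 2 mm stop at the -x end, 50 wide (y), 11 high. Origin: under its middle (stop not counted), at its foot; z up.
- wide_tin_rim (a point): Centre of the wide tin's mouth, level with the top of its beads, 70 mm from the base; axes as the tin. The beads are round rolled edges, 5 mm thick, along the outside of both long sides at the mouth: 59 mm wide over them.
- narrow_tin_rim (a point): Centre of the narrow tin's mouth, level with the top of its beads, 52 mm from the base; axes as the tin. 43 mm wide over the 5 mm beads.
- wide_lid_seat (a point): Middle of the underside of the wide lid's 2 mm plate, 9 mm above the lid's origin; it coincides with wide_tin_rim when the lid is home and its stop meets the tin's end wall. Channels inside: 62 mm wide, 7 mm high, lips 4 x 2 mm. The lips end 14 mm short of the +x edge; there only the sides flare out (to 71 mm over all): lay this mouth on the beads, then slide.
- narrow_lid_seat (a point): Middle of the underside of the narrow lid's 2 mm plate, 9 mm above the lid's origin; it coincides with narrow_tin_rim when the lid is home. Channels as the wide lid's, inside 46 mm wide; mouth flared to 55 mm over all.
- scraper: Bench scraper with dark wooden handle, 75 x 205 x 19 mm, lying behind the work; bystander. Origin at the centre of its underside.
- spice_cup: Pale green cup, 71 mm across, 41 mm high, standing at the left of the lids; bystander. Origin at the centre of its underside.
- twist_timer: White wind-up timer with a red knob, 67 mm across, 50 mm high, behind at the left of the work; bystander. Origin at the centre of its underside.

How it is judged (in metres and radians):
At the end, for the whole second after the job is handed in: Both tins stand upright (tilt under 0.06 rad) with their bases on the table (within 6 mm), mouth up, and each has its own lid on, right way up and fully home: the middle of the lid's plate within 6 mm of the middle of the tin's mouth and lid and tin in line within 0.1 rad; all are at rest (distance between wide_lid_seat and wide_tin_rim below 0.006 m and angle between the x axis of wide_lid and the x axis of wide_tin, either way round below 0.1 rad and angle between each of wide_tin, wide_lid, narrow_tin, narrow_lid's own z axis and vertical below 0.06 rad and height (world z) of wide_tin between -0.006 and 0.006 m and linear speed of each of wide_tin, wide_lid, narrow_tin, narrow_lid below 0.02 m/s and distance between narrow_lid_seat and narrow_tin_rim below 0.006 m and angle between the x axis of narrow_lid and the x axis of narrow_tin, either way round below 0.1 rad and height (world z) of narrow_tin between -0.006 and 0.006 m); the robot touches nothing.
It fails at once if the scraper is moved by more than 30 mm (distance of scraper from where it was at the start of the episode above 0.03 m).
It fails at once if the spice cup is moved by more than 30 mm (distance of spice_cup from where it was at the start of the episode above 0.03 m).
It fails at once if the twist timer is moved by more than 30 mm (distance of twist_timer from where it was at the start of the episode above 0.03 m).
It also fails if it takes over 72 s, if anything falls off the work surface, if the arm or the gripper's body presses on something with over 40 N, if the wrist force passes 120 N, or if a joint passes its speed limit or range.

## Working session

There is one attempt and no reset: what is moved stays moved. The work goes in short steps, Python scripts to look and compute and a tool call to move; the robot and the scene stay as the last step left them, time stands still between calls to the robot, and variables do not carry over. Pictures are saved under pics/ and viewed, at most 10 in all, crops included, and the job is handed in when it is done.

Besides the shell and the picture viewer there is one more tool, called as name(argument=value, ...) on one line, values as JSON. jog_arm: Moves the arm, as the interface text tells. Its arguments: {"type":"object","properties":{"series":{"type":"array"},"squeeze":{"type":"number"}},"required":["series"]}

```bash
ls; mkdir -p pics
cat > h.py <<'E'
import numpy as np, cv2
from station import telemetry, snapshot, ctrl, spotter
from scipy.spatial.transform import Rotation as Rn
def ray(p,u,v,z):
    R=np.array(p["R"]);t=np.array(p["t"]).ravel();K=np.array(p["mtx"])
    d=R.T@np.linalg.inv(K)@np.array([u,v,1.]);c=-R.T@t
    return c+d*(z-c[2])/d[2]
def proj(p,X):
    q=np.array(p["R"])@np.array(X,float)+np.array(p["t"]).ravel();q=np.array(p["mtx"])@q
    return q[:2]/q[2]
def st():
    o=telemetry.observe();q=o["tcp_rot"]
    print(round(o["time_s"],2),np.round(o["eef_pos"],1),"R",np.round(Rn.from_quat([q[1],q[2],q[3],q[0]]).as_matrix(),3).tolist(),"F",np.round(o["ft_force"],1),"w",round(o["width"],3),"g",np.round(o["grasp_force"],1),"q",np.round(o["joint_positions"],3))
    return o
E
python3 - <<'E'
from h import *
st();print(ctrl.finger_overhang)
for n in ["top","side"]:
    p=snapshot(n);cv2.imwrite(f"pics/{n}0.png",p["image"])
    print(n,"cam",np.round(-np.array(p["R"]).T@np.array(p["t"]).ravel()),np.round(p["R"],2).tolist())
    for th in ["wide_tin","narrow_tin","wide_lid","narrow_lid","scraper","spice_cup","twist_timer"]:
        for r in spotter.masks_of(p,th)[:2]:
            c,_=cv2.findContours(r["region"].astype(np.uint8),0,2)
            c=max(c,key=cv2.contourArea)
            b=cv2.boxPoints(cv2.minAreaRect(c))
            print(th,round(r["p"],2),np.round(r["extent"]),np.round(b).tolist())
            z=dict(wide_tin=70,narrow_tin=52,wide_lid=11,narrow_lid=11).get(th,20)
            if n=="top":print("   w",[np.round(ray(p,*q,z)[:2]).tolist() for q in b])
E
```

```text
pics
0.0 [ 148.9 -606.6  291.4] R [[0.971, 0.238, -0.001], [0.238, -0.971, 0.002], [-0.0, -0.002, -1.0]] F [0.2 0.2 0.5] w 0.997 g 0.0 q [ 1.227  0.435  0.025  1.574 -0.012  1.134 -0.075]
65.5
top cam [ 502. -111.  981.] [[-0.02, -1.0, 0.01], [-1.0, 0.02, -0.08], [0.08, -0.01, -1.0]]
wide_tin 0.62 [261. 182. 309. 208.] [[260.0, 205.0], [261.0, 179.0], [309.0, 181.0], [308.0, 207.0]]
   w [[592.0, -71.0], [653.0, -75.0], [645.0, -188.0], [584.0, -184.0]]
narrow_tin 0.91 [318. 251. 387. 267.] [[318.0, 251.0], [385.0, 251.0], [385.0, 269.0], [318.0, 269.0]]
   w [[480.0, -207.0], [477.0, -366.0], [434.0, -364.0], [438.0, -205.0]]
wide_lid 0.95 [349. 168. 381. 214.] [[349.0, 170.0], [377.0, 170.0], [377.0, 214.0], [349.0, 214.0]]
   w [[681.0, -296.0], [679.0, -366.0], [568.0, -361.0], [570.0, -291.0]]
narrow_lid 0.97 [254. 240. 286. 306.] [[251.0, 303.0], [266.0, 239.0], [286.0, 243.0], [272.0, 307.0]]
   w [[358.0, -44.0], [513.0, -82.0], [501.0, -132.0], [346.0, -93.0]]
scraper 0.92 [246. 137. 325. 166.] [[244.0, 156.0], [247.0, 127.0], [328.0, 137.0], [325.0, 166.0]]
   w [[720.0, -3
[... 577 characters left out ...]
 [  488. -1065.   784.] [[0.99, -0.11, -0.02], [-0.09, -0.6, -0.79], [0.08, 0.79, -0.61]]
wide_tin 0.97 [282. 203. 308. 255.] [[280.0, 203.0], [304.0, 202.0], [308.0, 251.0], [284.0, 253.0]]
narrow_tin 0.79 [220. 251. 241. 315.] [[220.0, 249.0], [240.0, 249.0], [240.0, 314.0], [220.0, 314.0]]
narrow_lid 0.6 [187. 224. 251. 240.] [[187.0, 238.0], [188.0, 222.0], [249.0, 227.0], [248.0, 242.0]]
scraper 0.62 [325. 208. 361. 259.] [[325.0, 208.0], [356.0, 205.0], [361.0, 261.0], [331.0, 264.0]]
spice_cup 0.8 [196. 180. 214. 199.] [[193.0, 177.0], [217.0, 177.0], [217.0, 197.0], [193.0, 197.0]]
twist_timer 0.79 [320. 172. 342. 198.] [[317.0, 175.0], [340.0, 175.0], [340.0, 196.0], [317.0, 196.0]]
```

Run:
```python
import cv2,numpy as np
a=cv2.imread("pics/top0.png")[120:320,160:400];b=cv2.imread("pics/side0.png")[160:330,170:380]
cv2.imwrite("pics/top0c.png",cv2.resize(a,(720,600),interpolation=cv2.INTER_CUBIC))
cv2.imwrite("pics/side0c.png",cv2.resize(b,(735,595),interpolation=cv2.INTER_CUBIC))
```

```text
(no output)
```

View pics/top0c.png

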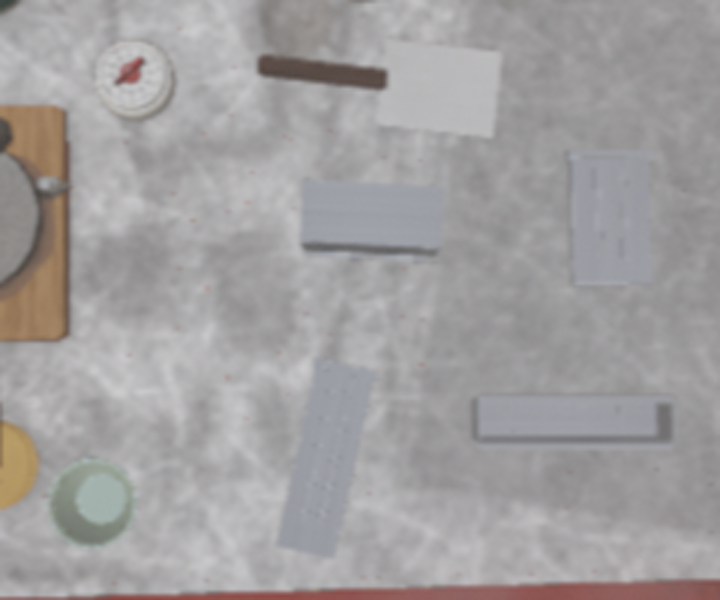

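View pics/side0c.png

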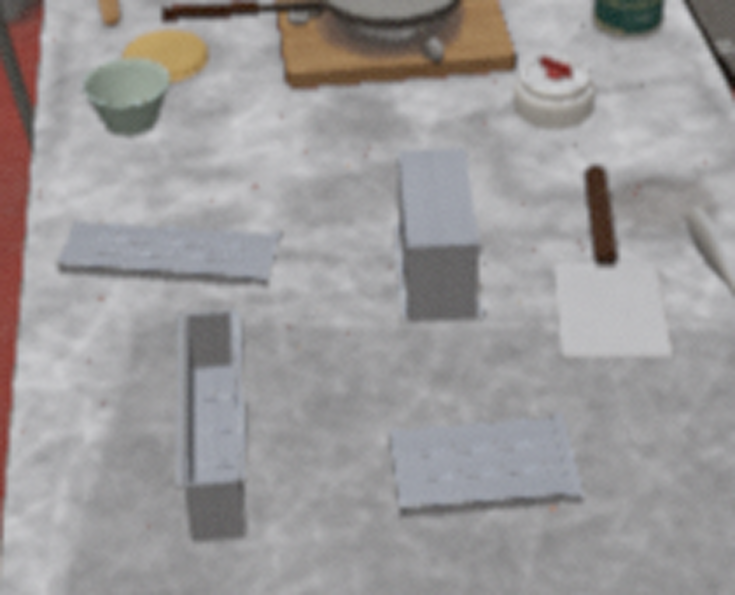

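Top view (crop = 3×, offset 160,120): wide tin upside down around px (284,194), narrow tin upright at (352,259), narrow lid tilted around (270,272), wide lid around (364,193). Both lids' flared ends point away from the robot. The scraper, timer and cup lie clear of the work.

```bash
cat >> h.py <<'E'
import json
def RT(psi,th=0,roll=0):
    """psi deg: azimuth of tool x; th deg: tilt about tool y (down -> towards tool +x... )"""
    return Rn.from_euler('z',psi,degrees=True)*Rn.from_matrix(np.diag([1.,-1,-1]))*Rn.from_euler('yx',[th,roll],degrees=True)
def cur():
    o=telemetry.observe();q=o["tcp_rot"]
    R=Rn.from_quat([q[1],q[2],q[3],q[0]]);return np.array(o["eef_pos"])+R.apply([0,0,47]),R
def plan(wps,start=None):
    """wps: list of (grasp point, R, jaw, mm per row, extra hold rows). prints rows in calls of 10"""
    g,R=start or cur();rows=[]
    P=g-R.apply([0,0,47])
    for w in wps:
        G,RE,jaw,sp,hold=w;G=np.array(G,float)
        P1=G-RE.apply([0,0,47]);rv=(R.inv()*RE).as_rotvec(degrees=True);g0=P+R.apply([0,0,47]);R0=R
        n=max(int(np.ceil(max(np.linalg.norm(P1-P)/sp,np.linalg.norm(G-g0)/sp,np.linalg.norm(rv)/6.8*(1 if sp>=10 else 10/sp)))),1) if (np.linalg.norm(P1-P)>.05 or np.linalg.norm(rv)>.05) else 0
        for k in range(1,n+1):
            Rk=R0*Rn.from_rotvec(rv*k/n,degrees=True);Pk=g0+(G-g0)*k/n-Rk.apply([0,0,47])
            d=np.round(R.inv().apply(Pk-P)/10,2)+0.;r=np.round((R.inv()*Rk).as_rotvec(degrees=True),2)+0.
            rows.append((d,r,jaw));P=P+R.apply(d*10);R=R*Rn.from_rotvec(r,degrees=True)
        for _ in range(hold):rows.append((np.zeros(3),np.zeros(3),jaw))
    for i in range(0,len(rows),10):
        print(json.dumps([{"delta_pos":a.tolist(),"rot":b.tolist(),"jaw":c} for a,b,c in rows[i:i+10]]).replace('0.0,','0,').replace('0.0]','0]').replace(' ',''))
    print(len(rows),"end G",np.round(P+R.apply([0,0,47]),1))
E
python3 - <<'E'
from h import *
plan([((617,-130,200),RT(86),1,40,0)])
E
```

```text
[{"delta_pos":[3.34,-2.07,0.27],"rot":[0,0,-4.25],"jaw":1},{"delta_pos":[3.49,-1.81,0.26],"rot":[0,0,-4.24],"jaw":1},{"delta_pos":[3.61,-1.56,0.27],"rot":[0,0,-4.25],"jaw":1},{"delta_pos":[3.72,-1.28,0.26],"rot":[0,0,-4.25],"jaw":1},{"delta_pos":[3.8,-1.0,0.27],"rot":[0,0,-4.25],"jaw":1},{"delta_pos":[3.86,-0.72,0.27],"rot":[0,0,-4.24],"jaw":1},{"delta_pos":[3.91,-0.43,0.26],"rot":[0,0,-4.25],"jaw":1},{"delta_pos":[3.93,-0.13,0.27],"rot":[0,0,-4.25],"jaw":1},{"delta_pos":[3.92,0.15,0.26],"rot":[0,0,-4.25],"jaw":1},{"delta_pos":[3.91,0.44,0.27],"rot":[0,0,-4.24],"jaw":1}]
[{"delta_pos":[3.86,0.73,0.27],"rot":[0,0,-4.25],"jaw":1},{"delta_pos":[3.8,1.02,0.26],"rot":[0,0,-4.25],"jaw":1},{"delta_pos":[3.71,1.29,0.27],"rot":[0,0,-4.25],"jaw":1},{"delta_pos":[3.61,1.57,0.26],"rot":[0,0,-4.24],"jaw":1},{"delta_pos":[3.48,1.82,0.27],"rot":[0,0.01,-4.25],"jaw":1},{"delta_pos":[3.33,2.08,0.27],"rot":[0,0,-4.25],"jaw":1},{"delta_pos":[3.17,2.33,0.26],"rot":[0,0,-4.25],"jaw":1}]
17 end G [ 617. -130.  200.]
```

jog_arm(series=[{"delta_pos": [3.34, -2.07, 0.27], "rot": [0, 0, -4.25], "jaw": 1}, {"delta_pos": [3.49, -1.81, 0.26], "rot": [0, 0, -4.25], "jaw": 1}, {"delta_pos": [3.61, -1.56, 0.27], "rot": [0, 0, -4.25], "jaw": 1}, {"delta_pos": [3.72, -1.28, 0.26], "rot": [0, 0, -4.25], "jaw": 1}, {"delta_pos": [3.8, -1.0, 0.27], "rot": [0, 0, -4.25], "jaw": 1}, {"delta_pos": [3.86, -0.72, 0.27], "rot": [0, 0, -4.25], "jaw": 1}, {"delta_pos": [3.91, -0.43, 0.26], "rot": [0, 0, -4.25], "jaw": 1}, {"delta_pos": [3.93, -0.13, 0.27], "rot": [0, 0, -4.25], "jaw": 1}, {"delta_pos": [3.92, 0.15, 0.26], "rot": [0, 0, -4.25], "jaw": 1}, {"delta_pos": [3.91, 0.44, 0.27], "rot": [0, 0, -4.25], "jaw": 1}])

```text
time_s: 1.63
eef_pos: [425.3, -324.9, 265.8]
tcp_rot: [0.0, 0.881, 0.473, 0.0]
ft_force: [0.7, -0.1, -0.1]
width: 0.999
grasp_force: 0.0
```

jog_arm(series=[{"delta_pos": [3.86, 0.73, 0.27], "rot": [0, 0, -4.25], "jaw": 1}, {"delta_pos": [3.8, 1.02, 0.26], "rot": [0, 0, -4.25], "jaw": 1}, {"delta_pos": [3.71, 1.29, 0.27], "rot": [0, 0, -4.25], "jaw": 1}, {"delta_pos": [3.61, 1.57, 0.26], "rot": [0, 0, -4.25], "jaw": 1}, {"delta_pos": [3.48, 1.82, 0.27], "rot": [0, 0, -4.25], "jaw": 1}, {"delta_pos": [3.33, 2.08, 0.27], "rot": [0, 0, -4.25], "jaw": 1}, {"delta_pos": [3.17, 2.33, 0.26], "rot": [0, 0, -4.25], "jaw": 1}, {"delta_pos": [0, 0, 0], "rot": [0, 7, 0], "jaw": 1}, {"delta_pos": [0, 0, 0], "rot": [0, 7, 0], "jaw": 1}, {"delta_pos": [0, 0, 0], "rot": [0, 7, 0], "jaw": 1}])

```text
time_s: 2.47
eef_pos: [618.5, -127.1, 248.2]
tcp_rot: [-0.125, 0.717, 0.673, 0.136]
ft_force: [-1.2, -1.3, -0.8]
width: 1.003
grasp_force: 0.0
```

jog_arm(series=[{"delta_pos": [0, 0, 0], "rot": [0, 7, 0], "jaw": 1}, {"delta_pos": [0, 0, 0], "rot": [0, 7, 0], "jaw": 1}, {"delta_pos": [0, 0, 0], "rot": [0, 7, 0], "jaw": 1}, {"delta_pos": [0, 0, 0], "rot": [0, 7, 0], "jaw": 1}, {"delta_pos": [0, 0, 0], "rot": [0, 7, 0], "jaw": 1}, {"delta_pos": [0, 0, 0], "rot": [0, 7, 0], "jaw": 1}, {"delta_pos": [0, 0, 0], "rot": [0, 7, 0], "jaw": 1}])

```text
time_s: 3.05
eef_pos: [617.2, -131.7, 247.2]
tcp_rot: [-0.392, 0.598, 0.557, 0.422]
ft_force: [-0.2, 0.0, -0.7]
width: 1.002
grasp_force: 0.0
```

Run:
```python
from h import *
st()
```

```text
3.05 [ 617.2 -131.7  247.2] R [[0.023, 0.997, 0.068], [0.337, -0.072, 0.939], [0.941, 0.001, -0.338]] F [-0.2  0.  -0.7] w 1.002 g 0.0 q [ 0.982  1.003 -0.827  1.438 -0.512  1.331  0.471]
```

```bash
cat >> h.py <<'E'
from scipy.optimize import minimize
def box(l,w,z0,z1,ox=0):return [(sx*l/2+ox,sy*w/2,z) for sx in(-1,1) for sy in(-1,1) for z in(z0,z1)]
M=dict(wide_tin_ud=box(112,49,0,70)+box(112,59,0,5),wide_tin=box(112,49,0,70)+box(112,59,65,70),narrow_tin=box(156,33,0,52)+box(156,43,47,52),
 wide_lid=box(116,66,0,11,-1)+box(14,71,2,11,50),narrow_lid=box(160,50,0,11,-1)+box(14,55,2,11,72))
def hullmask(p,name,x,y,a,z=0,S=4):
    c,s=np.cos(a),np.sin(a)
    q=np.array([proj(p,(x+c*u-s*v,y+s*u+c*v,w+z)) for u,v,w in M[name]])
    m=np.zeros((420*S,560*S),np.uint8);h=cv2.convexHull(((q+.5)*S).astype(np.float32)).astype(np.int32)
    cv2.fillConvexPoly(m,h,1);return cv2.resize(m.astype(np.float32),(560,420),interpolation=cv2.INTER_AREA)
def fit(name,cls,pics,x0,z=0):
    ms=[]
    for p in pics:
        r=spotter.masks_of(p,cls)
        if r:ms.append((p,r[0]["region"].astype(np.float32)));print(cls,round(r[0]["p"],2),end=' ')
    def f(v):
        return sum(1-np.minimum(m,h).sum()/np.maximum(m,h).sum() for p,m in ms for h in [hullmask(p,name,v[0],v[1],v[2]/50,z)])
    v0=np.array([x0[0],x0[1],x0[2]*50])
    r=minimize(f,v0,method='Nelder-Mead',options=dict(initial_simplex=np.array([v0,v0+[8,0,0],v0+[0,8,0],v0+[0,0,5]]),xatol=.1,fatol=1e-4,maxiter=120))
    print(name,np.round(r.x[:2],1),"yaw",round(np.degrees(r.x[2]/50),1),"loss",round(r.fun/len(ms),3));return r.x
E
python3 - <<'E'
from h import *
t=snapshot("top");s=snapshot("side")
# wide tin from earlier boxes
def bb(v):
    o=[]
    for p in(t,s):
        c,si=np.cos(v[2]),np.sin(v[2])
        q=np.array([proj(p,(v[0]+c*u-si*w,v[1]+si*u+c*w,k)) for u,w,k in M["wide_tin_ud"]])
        o+=[*q.min(0),*q.max(0)]
    return np.array(o)
tgt=np.array([261,182,309,208,282,203,308,255.])
from scipy.optimize import least_squares
for y0 in(1.5,1.65):
    r=least_squares(lambda v:bb([v[0]*100,v[1]*100,v[2]])-tgt,[6.2,-1.3,y0]);print(r.x*[100,100,57.3],np.round(r.fun,1))
fit("narrow_tin","narrow_tin",[t,s],(457,-286,1.57))
fit("wide_lid","wide_lid",[t,s],(625,-328,.02))
fit("narrow_lid","narrow_lid",[t,s],(430,-88,-.24))
cv2.imwrite("pics/a.png",t["image"])
E
```

```text
[ 621.16383625 -133.28192384   87.1164142 ] [ 0.6 -1.   0.7 -0.3 -1.4 -0.5 -0.1 -1.5]
[ 621.16383625 -133.28192373   87.11641414] [ 0.6 -1.   0.7 -0.3 -1.4 -0.5 -0.1 -1.5]
narrow_tin 0.58 narrow_tin 0.63 narrow_tin [ 457.2 -287. ] yaw 89.2 loss 0.105
wide_lid 0.87 wide_lid 0.72 wide_lid [ 624.8 -332.6] yaw -2.9 loss 0.418
narrow_lid 0.9 narrow_lid 0.77 narrow_lid [431.3 -87.9] yaw -14.0 loss 0.116
```

Run:
```python
from h import *
plan([((623,-100,120),RT(86.5,-15),1,40,0),((623,-100,40),RT(86.5,-15),1,30,1)])
```

```text
[{"delta_pos":[-0.32,0.03,0.22],"rot":[0.03,-6.52,-0.02],"jaw":1},{"delta_pos":[-0.3,0.03,0.32],"rot":[0.02,-6.52,-0.02],"jaw":1},{"delta_pos":[-0.25,0.02,0.41],"rot":[0.03,-6.53,-0.01],"jaw":1},{"delta_pos":[-0.21,0.03,0.49],"rot":[0.03,-6.52,-0.02],"jaw":1},{"delta_pos":[-0.15,0.03,0.58],"rot":[0.02,-6.52,-0.02],"jaw":1},{"delta_pos":[-0.09,0.03,0.65],"rot":[0.03,-6.52,-0.02],"jaw":1},{"delta_pos":[-0.01,0.02,0.72],"rot":[0.03,-6.52,-0.02],"jaw":1},{"delta_pos":[0.07,0.03,0.78],"rot":[0.02,-6.52,-0.02],"jaw":1},{"delta_pos":[0.16,0.03,0.82],"rot":[0.03,-6.53,-0.01],"jaw":1},{"delta_pos":[0.26,0.03,0.86],"rot":[0.03,-6.52,-0.02],"jaw":1}]
[{"delta_pos":[0.34,0.03,0.89],"rot":[0.02,-6.52,-0.02],"jaw":1},{"delta_pos":[0.45,0.03,0.9],"rot":[0.03,-6.52,-0.02],"jaw":1},{"delta_pos":[0.55,0.03,0.91],"rot":[0.02,-6.52,-0.02],"jaw":1},{"delta_pos":[0.69,0,2.58],"rot":[0,0,0],"jaw":1},{"delta_pos":[0.69,0,2.57],"rot":[0,0,0],"jaw":1},{"delta_pos":[0.69,0,2.58],"rot":[0,0,0],"jaw":1},{"delta_pos":[0,0,0],"rot":[0,0,0],"jaw":1}]
17 end G [ 623.1 -100.    39.9]
```

jog_arm(series=[{"delta_pos": [-0.32, 0.03, 0.22], "rot": [0.03, -6.52, -0.02], "jaw": 1}, {"delta_pos": [-0.3, 0.03, 0.32], "rot": [0.03, -6.52, -0.02], "jaw": 1}, {"delta_pos": [-0.25, 0.03, 0.41], "rot": [0.03, -6.52, -0.02], "jaw": 1}, {"delta_pos": [-0.21, 0.03, 0.49], "rot": [0.03, -6.52, -0.02], "jaw": 1}, {"delta_pos": [-0.15, 0.03, 0.58], "rot": [0.03, -6.52, -0.02], "jaw": 1}, {"delta_pos": [-0.09, 0.03, 0.65], "rot": [0.03, -6.52, -0.02], "jaw": 1}, {"delta_pos": [-0.01, 0.03, 0.72], "rot": [0.03, -6.52, -0.02], "jaw": 1}, {"delta_pos": [0.07, 0.03, 0.78], "rot": [0.03, -6.52, -0.02], "jaw": 1}, {"delta_pos": [0.16, 0.03, 0.82], "rot": [0.03, -6.52, -0.02], "jaw": 1}, {"delta_pos": [0.26, 0.03, 0.86], "rot": [0.03, -6.52, -0.02], "jaw": 1}])

```text
time_s: 4.28
eef_pos: [622.9, -100.4, 194.3]
tcp_rot: [-0.025, 0.728, 0.684, 0.03]
ft_force: [0.0, -0.2, -0.7]
width: 0.999
grasp_force: 0.0
```

jog_arm(series=[{"delta_pos": [0.34, 0.03, 0.89], "rot": [0.02, -6.52, -0.02], "jaw": 1}, {"delta_pos": [0.45, 0.03, 0.9], "rot": [0.03, -6.52, -0.02], "jaw": 1}, {"delta_pos": [0.55, 0.03, 0.91], "rot": [0.02, -6.52, -0.02], "jaw": 1}, {"delta_pos": [0.69, 0, 2.58], "rot": [0, 0, 0], "jaw": 1}, {"delta_pos": [0, 0, 0], "rot": [0, 0, 0], "jaw": 1}])

```text
time_s: 4.7
eef_pos: [622.2, -83.4, 134.9]
tcp_rot: [0.086, 0.72, 0.682, -0.095]
ft_force: [-1.6, -1.0, -0.4]
width: 0.994
grasp_force: 0.0
```

Run:
```python
from h import *
st()
p=snapshot("wrist");cv2.imwrite("pics/w1.png",p["image"])
s=snapshot("side")
for q in(p,s):
  for r in spotter.spot_in(q,"wide_tin")[:2]:print(r)
# predicted corners
c,si=np.cos(np.radians(86.5)),np.sin(np.radians(86.5))
for u in(-56,56):
  for v in(-24.5,24.5):print(u,v,np.round(proj(p,(621+c*u-si*v,-133+si*u+c*v,70))))
```

```text
4.7 [622.2 -83.4 134.9] R [[0.051, 0.999, -0.019], [0.966, -0.054, -0.254], [-0.254, -0.005, -0.967]] F [-1.6 -1.  -0.4] w 0.994 g 0.0 q [ 0.061  0.622 -0.203  1.721  0.475  0.914 -0.474]
{'extent': [234.1, 168.2, 339.0, 367.0], 'p': 0.8}
{'extent': [282.5, 201.3, 306.5, 252.9], 'p': 0.77}
-56 -24.5 [319. 371.]
-56 24.5 [247. 370.]
56 -24.5 [335. 235.]
56 24.5 [236. 234.]
```

View pics/w1.png

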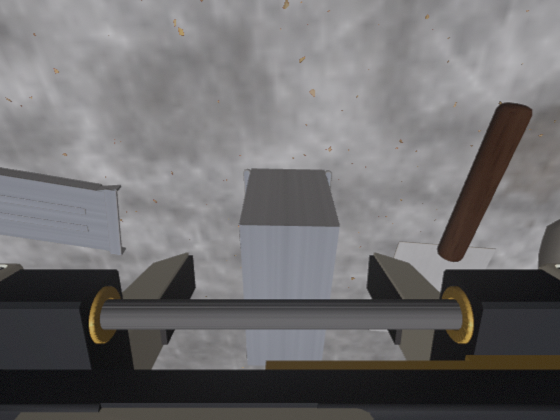

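The wrist view shows the tin between the fingers, its +y end's top edge at row 224 (predicted 235), so the tin lies about 5 mm further +y. Aligned otherwise.

Run:
```python
from h import *
R0=RT(86.5,-15)
plan([((622,-97,40),R0,1,25,1),((622,-97,40),R0,-1,25,6)])
print("--")
plan([((622,-97,85),R0,-1,20,0),((622,-97,115),RT(86.5,75),-1,20,0)],start=(np.array([622,-97,40.]),R0))
```

```text
[{"delta_pos":[0.62,-0.05,1.68],"rot":[-0.03,-0.08,-0.06],"jaw":1},{"delta_pos":[0.63,-0.05,1.67],"rot":[-0.03,-0.08,-0.07],"jaw":1},{"delta_pos":[0.63,-0.04,1.67],"rot":[-0.03,-0.08,-0.06],"jaw":1},{"delta_pos":[0,0,0],"rot":[0,0,0],"jaw":1},{"delta_pos":[0,0,0],"rot":[0,0,0],"jaw":-1},{"delta_pos":[0,0,0],"rot":[0,0,0],"jaw":-1},{"delta_pos":[0,0,0],"rot":[0,0,0],"jaw":-1},{"delta_pos":[0,0,0],"rot":[0,0,0],"jaw":-1},{"delta_pos":[0,0,0],"rot":[0,0,0],"jaw":-1},{"delta_pos":[0,0,0],"rot":[0,0,0],"jaw":-1}]
[{"delta_pos":[0,0,0],"rot":[0,0,0],"jaw":-1}]
11 end G [622. -97.  40.]
--
[{"delta_pos":[-0.39,0,-1.45],"rot":[0,0,0],"jaw":-1},{"delta_pos":[-0.39,0,-1.45],"rot":[0,0,0],"jaw":-1},{"delta_pos":[-0.38,0,-1.45],"rot":[0,0,0],"jaw":-1},{"delta_pos":[-0.58,0,-0.18],"rot":[0,6.43,0],"jaw":-1},{"delta_pos":[-0.56,0,-0.18],"rot":[0,6.43,0],"jaw":-1},{"delta_pos":[-0.54,0,-0.18],"rot":[0,6.43,0],"jaw":-1},{"delta_pos":[-0.51,0,-0.19],"rot":[0,6.42,0],"jaw":-1},{"delta_pos":[-0.48,0,-0.18],"rot":[0,6.43,0],"jaw":-1},{"delta_pos":[-0.47,0,-0.17],"rot":[0,6.43,0],"jaw":-1},{"delta_pos":[-0.44,0,-0.17],"rot":[0,6.43,0],"jaw":-1}]
[{"delta_pos":[-0.42,0,-0.16],"rot":[0,6.43,0],"jaw":-1},{"delta_pos":[-0.4,0,-0.14],"rot":[0,6.43,0],"jaw":-1},{"delta_pos":[-0.38,0,-0.13],"rot":[0,6.43,0],"jaw":-1},{"delta_pos":[-0.36,0,-0.11],"rot":[0,6.42,0],"jaw":-1},{"delta_pos":[-0.35,0,-0.09],"rot":[0,6.43,0],"jaw":-1},{"delta_pos":[-0.34,0,-0.07],"rot":[0,6.43,0],"jaw":-1},{"delta_pos":[-0.33,0,-0.05],"rot":[0,6.43,0],"jaw":-1}]
17 end G [622. -97. 115.]
```

jog_arm(series=[{"delta_pos": [0.62, -0.05, 1.68], "rot": [-0.03, -0.08, -0.06], "jaw": 1}, {"delta_pos": [0.63, -0.05, 1.67], "rot": [-0.03, -0.08, -0.06], "jaw": 1}, {"delta_pos": [0.63, -0.04, 1.67], "rot": [-0.03, -0.08, -0.06], "jaw": 1}, {"delta_pos": [0, 0, 0], "rot": [0, 0, 0], "jaw": 1}, {"delta_pos": [0, 0, 0], "rot": [0, 0, 0], "jaw": -1}, {"delta_pos": [0, 0, 0], "rot": [0, 0, 0], "jaw": -1}, {"delta_pos": [0, 0, 0], "rot": [0, 0, 0], "jaw": -1}, {"delta_pos": [0, 0, 0], "rot": [0, 0, 0], "jaw": -1}, {"delta_pos": [0, 0, 0], "rot": [0, 0, 0], "jaw": -1}, {"delta_pos": [0, 0, 0], "rot": [0, 0, 0], "jaw": -1}], squeeze=40)

```text
time_s: 5.73
eef_pos: [622.3, -83.3, 83.9]
tcp_rot: [0.089, 0.721, 0.68, -0.096]
ft_force: [0.9, -0.1, 0.1]
width: 0.611
grasp_force: 0.0
```

Run:
```python
from h import *
st()
```

```text
5.73 [622.3 -83.3  83.9] R [[0.057, 0.998, -0.017], [0.964, -0.059, -0.258], [-0.259, -0.002, -0.966]] F [ 0.9 -0.1  0.1] w 0.611 g 0.0 q [ 0.042  0.688 -0.178  1.753  0.517  0.823 -0.535]
```

jog_arm(series=[{"delta_pos": [0, 0, 0], "rot": [0, 0, 0], "jaw": -1}, {"delta_pos": [0, 0, 0], "rot": [0, 0, 0], "jaw": -1}, {"delta_pos": [0, 0, 0], "rot": [0, 0, 0], "jaw": -1}, {"delta_pos": [0, 0, 0], "rot": [0, 0, 0], "jaw": -1}])

```text
time_s: 6.07
eef_pos: [622.6, -83.2, 83.8]
tcp_rot: [0.089, 0.721, 0.68, -0.095]
ft_force: [1.1, 0.3, 4.0]
width: 0.53
grasp_force: 39.9
```

jog_arm(series=[{"delta_pos": [-0.39, 0, -1.45], "rot": [0, 0, 0], "jaw": -1}, {"delta_pos": [-0.39, 0, -1.45], "rot": [0, 0, 0], "jaw": -1}, {"delta_pos": [-0.39, 0, -1.45], "rot": [0, 0, 0], "jaw": -1}, {"delta_pos": [-0.58, 0, -0.18], "rot": [0, 6.43, 0], "jaw": -1}, {"delta_pos": [-0.56, 0, -0.18], "rot": [0, 6.43, 0], "jaw": -1}, {"delta_pos": [-0.54, 0, -0.18], "rot": [0, 6.43, 0], "jaw": -1}, {"delta_pos": [-0.51, 0, -0.19], "rot": [0, 6.43, 0], "jaw": -1}, {"delta_pos": [-0.48, 0, -0.18], "rot": [0, 6.43, 0], "jaw": -1}, {"delta_pos": [-0.47, 0, -0.17], "rot": [0, 6.43, 0], "jaw": -1}, {"delta_pos": [-0.44, 0, -0.17], "rot": [0, 6.43, 0], "jaw": -1}])

```text
time_s: 6.9
eef_pos: [619.9, -120.1, 139.2]
tcp_rot: [-0.18, 0.703, 0.662, 0.19]
ft_force: [0.1, 0.7, -2.5]
width: 0.531
grasp_force: 39.9
```

jog_arm(series=[{"delta_pos": [-0.42, 0, -0.16], "rot": [0, 6.43, 0], "jaw": -1}, {"delta_pos": [-0.4, 0, -0.14], "rot": [0, 6.43, 0], "jaw": -1}, {"delta_pos": [-0.38, 0, -0.13], "rot": [0, 6.43, 0], "jaw": -1}, {"delta_pos": [-0.36, 0, -0.11], "rot": [0, 6.43, 0], "jaw": -1}, {"delta_pos": [-0.35, 0, -0.09], "rot": [0, 6.43, 0], "jaw": -1}, {"delta_pos": [-0.34, 0, -0.07], "rot": [0, 6.43, 0], "jaw": -1}, {"delta_pos": [-0.33, 0, -0.05], "rot": [0, 6.43, 0], "jaw": -1}])

```text
time_s: 7.48
eef_pos: [618.4, -142.6, 124.0]
tcp_rot: [-0.419, 0.578, 0.542, 0.444]
ft_force: [-0.1, -0.1, -2.8]
width: 0.528
grasp_force: 39.9
```

Run:
```python
from h import *
st();print(cur()[0])
s=snapshot("side")
cv2.imwrite("pics/s2.png",cv2.resize(s["image"][140:280,230:390],(640,560),interpolation=cv2.INTER_CUBIC))
```

```text
7.48 [ 618.4 -142.6  124. ] R [[0.018, 0.998, 0.059], [0.254, -0.061, 0.965], [0.967, -0.003, -0.254]] F [-0.1 -0.1 -2.8] w 0.528 g 39.9 q [ 1.011  1.253 -0.877  1.394 -0.387  1.289  0.53 ]
[621.18423285 -97.25958855 112.0917897 ]
```

View pics/s2.png

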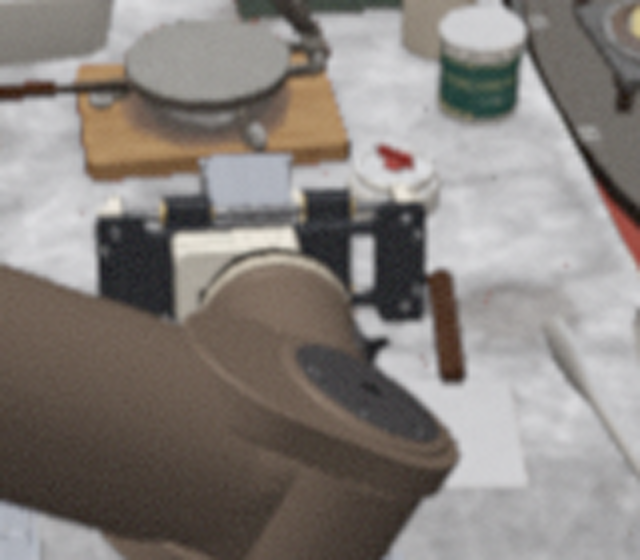

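Side view: the tin (top, px ~ (245,180) in the crop) is held by its +y end, tool tilted 75°, nothing touching. Lowering it onto its end.

jog_arm(series=[{"delta_pos": [-0.97, 0, 0.25], "rot": [0, 0, 0], "jaw": -1}, {"delta_pos": [-0.97, 0, 0.25], "rot": [0, 0, 0], "jaw": -1}, {"delta_pos": [-0.1, 0, 0.03], "rot": [0, 0, 0], "jaw": -1}, {"delta_pos": [-0.1, 0, 0.03], "rot": [0, 0, 0], "jaw": -1}, {"delta_pos": [-0.1, 0, 0.03], "rot": [0, 0, 0], "jaw": -1}, {"delta_pos": [0, 0, 0], "rot": [0, 0, 0], "jaw": -1}])

```text
time_s: 8.03
eef_pos: [619.1, -140.5, 103.3]
tcp_rot: [-0.417, 0.578, 0.545, 0.442]
ft_force: [-0.6, 0.2, -1.0]
width: 0.532
grasp_force: 39.9
```

Run:
```python
from h import *
st();print(cur()[0])
```

```text
8.03 [ 619.1 -140.5  103.3] R [[0.016, 0.998, 0.056], [0.26, -0.058, 0.964], [0.965, -0.001, -0.261]] F [-0.6  0.2 -1. ] w 0.532 g 39.9 q [ 1.002  1.277 -0.867  1.388 -0.373  1.277  0.547]
[621.73342643 -95.24733847  91.08158291]
```

jog_arm(series=[{"delta_pos": [-0.1, 0, 0.03], "rot": [0, 0, 0], "jaw": -1}, {"delta_pos": [-0.1, 0, 0.03], "rot": [0, 0, 0], "jaw": -1}, {"delta_pos": [0, 0, 0], "rot": [0, 0, 0], "jaw": -1}])

```text
time_s: 8.28
eef_pos: [619.1, -141.0, 101.6]
tcp_rot: [-0.418, 0.577, 0.544, 0.443]
ft_force: [-1.4, -2.3, 4.9]
width: 0.533
grasp_force: 39.8
```

Run:
```python
from h import *
st();g,R=cur();print(g)
g0=np.array(g);R1=RT(86.5,75)
# after opening: retreat along -tool z 90 mm, then up
b=g0-R.apply([0,0,95])
plan([(g0,R,0.6,10,5),(b,R,0.6,40,0)],start=(g0,R))
```

```text
8.28 [ 619.1 -141.   101.6] R [[0.016, 0.998, 0.057], [0.257, -0.059, 0.965], [0.966, -0.001, -0.257]] F [-1.4 -2.3  4.9] w 0.533 g 39.8 q [ 1.003  1.281 -0.866  1.387 -0.373  1.277  0.549]
[621.76258405 -95.63726921  89.54813852]
[{"delta_pos":[0,0,0],"rot":[0,0,0],"jaw":0.6},{"delta_pos":[0,0,0],"rot":[0,0,0],"jaw":0.6},{"delta_pos":[0,0,0],"rot":[0,0,0],"jaw":0.6},{"delta_pos":[0,0,0],"rot":[0,0,0],"jaw":0.6},{"delta_pos":[0,0,0],"rot":[0,0,0],"jaw":0.6},{"delta_pos":[0,0,-3.17],"rot":[0,0,0],"jaw":0.6},{"delta_pos":[0,0,-3.16],"rot":[0,0,0],"jaw":0.6},{"delta_pos":[0,0,-3.17],"rot":[0,0,0],"jaw":0.6}]
8 end G [ 616.4 -187.3  114. ]
```

Run:
```python
from h import *
g,R=cur();g=np.array(g);R=R
b=g-R.apply([0,0,60]);R2=RT(86.5,-35)
t=np.array([622,-94,87.]);pre=t-R2.apply([0,0,70])
plan([(b,R,1,35,0),((620,-150,200),RT(86.5,60),1,40,0),(pre+[0,0,15],R2,1,40,0)],start=(g,R))
```

```text
[{"delta_pos":[0,0,-3.0],"rot":[0,0,0],"jaw":1},{"delta_pos":[0,0,-3.0],"rot":[0,0,0],"jaw":1},{"delta_pos":[3.5,0.04,-0.68],"rot":[-0.04,-5.03,0],"jaw":1},{"delta_pos":[3.43,0.04,-0.95],"rot":[-0.05,-5.02,-0.01],"jaw":1},{"delta_pos":[3.34,0.05,-1.21],"rot":[-0.04,-5.03,0],"jaw":1},{"delta_pos":[0.65,-0.01,0.77],"rot":[0,-6.79,0],"jaw":1},{"delta_pos":[0.73,-0.01,0.76],"rot":[0,-6.78,0],"jaw":1},{"delta_pos":[0.82,-0.01,0.73],"rot":[0,-6.79,0],"jaw":1},{"delta_pos":[0.9,-0.01,0.7],"rot":[0,-6.78,0],"jaw":1},{"delta_pos":[0.97,-0.01,0.65],"rot":[0,-6.79,0],"jaw":1}]
[{"delta_pos":[1.05,-0.01,0.59],"rot":[0,-6.78,0],"jaw":1},{"delta_pos":[1.1,-0.01,0.54],"rot":[0,-6.79,0],"jaw":1},{"delta_pos":[1.17,-0.01,0.46],"rot":[0,-6.79,0],"jaw":1},{"delta_pos":[1.21,-0.01,0.39],"rot":[0,-6.78,0],"jaw":1},{"delta_pos":[1.24,-0.01,0.31],"rot":[0,-6.79,0],"jaw":1},{"delta_pos":[1.28,-0.02,0.23],"rot":[0,-6.78,0],"jaw":1},{"delta_pos":[1.29,-0.01,0.14],"rot":[0,-6.79,0],"jaw":1},{"delta_pos":[1.3,-0.01,0.05],"rot":[0,-6.78,0],"jaw":1},{"delta_pos":[1.3,-0.01,-0.03],"rot":[0,-6.79,0],"jaw":1}]
19 end G [624.4 -54.  159.3]
```

jog_arm(series=[{"delta_pos": [0, 0, 0], "rot": [0, 0, 0], "jaw": 0.6}, {"delta_pos": [0, 0, 0], "rot": [0, 0, 0], "jaw": 0.8}, {"delta_pos": [0, 0, 0], "rot": [0, 0, 0], "jaw": 1}, {"delta_pos": [0, 0, 0], "rot": [0, 0, 0], "jaw": 1}])

```text
time_s: 8.62
eef_pos: [618.6, -140.8, 99.8]
tcp_rot: [-0.418, 0.578, 0.544, 0.442]
ft_force: [0.0, 0.0, 0.1]
width: 0.773
grasp_force: 0.0
```

jog_arm(series=[{"delta_pos": [0, 0, -3.0], "rot": [0, 0, 0], "jaw": 1}, {"delta_pos": [0, 0, -3.0], "rot": [0, 0, 0], "jaw": 1}, {"delta_pos": [3.5, 0.04, -0.68], "rot": [-0.04, -5.03, 0], "jaw": 1}, {"delta_pos": [3.43, 0.04, -0.95], "rot": [-0.05, -5.03, 0], "jaw": 1}, {"delta_pos": [3.34, 0.05, -1.21], "rot": [-0.04, -5.03, 0], "jaw": 1}, {"delta_pos": [0.65, -0.01, 0.77], "rot": [0, -6.79, 0], "jaw": 1}, {"delta_pos": [0.73, -0.01, 0.76], "rot": [0, -6.79, 0], "jaw": 1}, {"delta_pos": [0.82, -0.01, 0.73], "rot": [0, -6.79, 0], "jaw": 1}, {"delta_pos": [0.9, -0.01, 0.7], "rot": [0, -6.79, 0], "jaw": 1}, {"delta_pos": [0.97, -0.01, 0.65], "rot": [0, -6.79, 0], "jaw": 1}])

```text
time_s: 9.45
eef_pos: [620.3, -136.3, 226.9]
tcp_rot: [-0.152, 0.711, 0.668, 0.162]
ft_force: [0.4, 0.7, -1.0]
width: 1.0
grasp_force: 0.0
```

jog_arm(series=[{"delta_pos": [1.05, -0.01, 0.59], "rot": [0, -6.79, 0], "jaw": 1}, {"delta_pos": [1.1, -0.01, 0.54], "rot": [0, -6.79, 0], "jaw": 1}, {"delta_pos": [1.17, -0.01, 0.46], "rot": [0, -6.79, 0], "jaw": 1}, {"delta_pos": [1.21, -0.01, 0.39], "rot": [0, -6.79, 0], "jaw": 1}, {"delta_pos": [1.24, -0.01, 0.31], "rot": [0, -6.79, 0], "jaw": 1}, {"delta_pos": [1.28, -0.01, 0.23], "rot": [0, -6.79, 0], "jaw": 1}, {"delta_pos": [1.29, -0.01, 0.14], "rot": [0, -6.79, 0], "jaw": 1}, {"delta_pos": [1.3, -0.01, 0.05], "rot": [0, -6.79, 0], "jaw": 1}, {"delta_pos": [1.3, -0.01, -0.03], "rot": [0, -6.79, 0], "jaw": 1}, {"delta_pos": [0, 0, 0], "rot": [0, 0, 0], "jaw": 1}])

```text
time_s: 10.28
eef_pos: [624.8, -17.0, 192.3]
tcp_rot: [0.207, 0.689, 0.658, -0.221]
ft_force: [0.2, 2.1, -0.7]
width: 0.997
grasp_force: 0.0
```

Run:
```python
from h import *
st();print(cur()[0])
p=snapshot("wrist");s=snapshot("side")
a=s["image"][140:280,230:390]
im=np.hstack([cv2.resize(p["image"],(400,300)),cv2.resize(a,(343,300),interpolation=cv2.INTER_CUBIC)]);cv2.imwrite("pics/w3.png",im)
R2=RT(86.5,-35)
plan([((622,-94,87),R2,1,25,1)])
```

```text
10.28 [624.8 -17.  192.3] R [[0.035, 0.999, -0.033], [0.816, -0.047, -0.576], [-0.577, -0.007, -0.817]] F [ 0.2  2.1 -0.7] w 0.997 g 0.0 q [-0.169  0.648 -0.243  1.639  0.733  1.274 -0.799]
[623.29411563 -44.04529567 153.89692365]
[{"delta_pos":[0.1,0.02,2.03],"rot":[-0.01,0.02,0.1],"jaw":1},{"delta_pos":[0.09,0.03,2.04],"rot":[-0.01,0.01,0.1],"jaw":1},{"delta_pos":[0.1,0.02,2.03],"rot":[-0.01,0.02,0.1],"jaw":1},{"delta_pos":[0.1,0.02,2.03],"rot":[-0.01,0.01,0.1],"jaw":1},{"delta_pos":[0,0,0],"rot":[0,0,0],"jaw":1}]
5 end G [622.  -93.9  87. ]
```

View pics/w3.png

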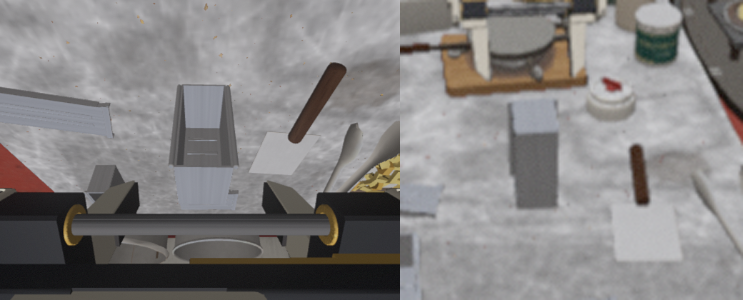

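Wrist view: tin stands on end with mouth towards the camera (+y); the edge between mouth and upper end lies at row ~231, columns ~238–333 (full scale). Side view: it stands plumb. Comparing with my prediction.

Run:
```python
from h import *
p=snapshot("wrist")
for y in(-56,-126):
  for x in(-29.5,29.5):print(y,x,np.round(proj(p,(622+x,y,112))))
im=p["image"][200:320,200:370];
g=cv2.cvtColor(im,6).astype(int)
print([int(v) for v in g[:,85]][::3])
```

```text
-56 -29.5 [227. 225.]
-56 29.5 [331. 221.]
-126 -29.5 [245. 281.]
-126 29.5 [325. 279.]
[100, 101, 99, 125, 99, 101, 102, 101, 105, 148, 147, 148, 148, 148, 147, 148, 148, 148, 148, 146, 149, 148, 148, 148, 148, 147, 147, 145, 145, 145, 145, 134, 134, 76, 51, 53, 59, 68, 84, 87]
```

Run:
```python
from h import *
M["stand"]=[(a,b,c) for a in(-35,35) for b in(-24.5,24.5) for c in(0,112)]+[(a,b,c) for a in(30,35) for b in(-29.5,29.5) for c in(0,112)]
s=snapshot("side");t=snapshot("top");p=snapshot("wrist")
v=fit("stand","wide_tin",[s],(622,-91,1.51))
v=fit("stand","wide_tin",[s,t],(622,-91,1.51))
print("cam",-np.array(p["R"]).T@np.array(p["t"]).ravel())
im=p["image"].copy()
a=1.51
def W(u,v,z):
    c,s_=np.cos(a),np.sin(a);return proj(p,(622+c*u-s_*v,-91+s_*u+c*v,z))
for z in(0,112):
    pts=np.array([W(-35,-24.5,z),W(35,-24.5,z),W(35,24.5,z),W(-35,24.5,z)],np.int32);cv2.polylines(im,[pts],True,(0,0,255),1)
cv2.imwrite("pics/w4.png",im[100:340,180:400].repeat(2,0).repeat(2,1))
```

```text
wide_tin 0.57 stand [623.9 -95.7] yaw 85.1 loss 0.054
wide_tin 0.57 wide_tin 0.83 stand [624.  -94.6] yaw 85.8 loss 0.088
cam [633.36483609  88.78017427 225.74501987]
```

View pics/w4.png

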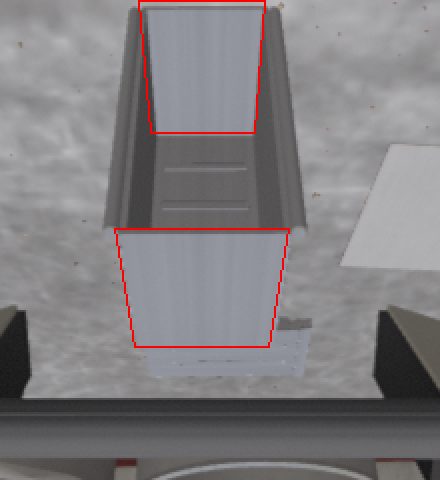

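Overlay matches the standing tin almost perfectly (the piece below it at row ~345 is the wide lid beyond). Go on with the regrasp.

Run:
```python
from h import *
R2=RT(86.5,-35);R3=RT(86.5,55)
plan([((622.5,-95,87),R2,1,25,0),((622.5,-95,87),R2,-1,25,8)])
print("--")
plan([((622.5,-95,107),R2,-1,20,0),((622,-130,100),R3,-1,25,0),((622,-130,42),R3,-1,20,1)],start=(np.array([622.5,-95,87.]),R2))
```

```text
[{"delta_pos":[0.21,0.02,2.02],"rot":[-0.03,0.03,-0.03],"jaw":1},{"delta_pos":[0.21,0.02,2.02],"rot":[-0.03,0.02,-0.02],"jaw":1},{"delta_pos":[0.21,0.02,2.01],"rot":[-0.03,0.03,-0.03],"jaw":1},{"delta_pos":[0.21,0.01,2.02],"rot":[-0.04,0.02,-0.03],"jaw":1},{"delta_pos":[0,0,0],"rot":[0,0,0],"jaw":-1},{"delta_pos":[0,0,0],"rot":[0,0,0],"jaw":-1},{"delta_pos":[0,0,0],"rot":[0,0,0],"jaw":-1},{"delta_pos":[0,0,0],"rot":[0,0,0],"jaw":-1},{"delta_pos":[0,0,0],"rot":[0,0,0],"jaw":-1},{"delta_pos":[0,0,0],"rot":[0,0,0],"jaw":-1}]
[{"delta_pos":[0,0,0],"rot":[0,0,0],"jaw":-1},{"delta_pos":[0,0,0],"rot":[0,0,0],"jaw":-1},{"delta_pos":[0,0,0],"rot":[0,0,0],"jaw":-1}]
13 end G [622.5 -95.   87. ]
--
[{"delta_pos":[-1.15,0,-1.64],"rot":[0,0,0],"jaw":-1},{"delta_pos":[-0.7,0.01,0.21],"rot":[0,6.43,0],"jaw":-1},{"delta_pos":[-0.72,0.01,0.2],"rot":[0,6.43,0],"jaw":-1},{"delta_pos":[-0.74,0.02,0.17],"rot":[0,6.43,0],"jaw":-1},{"delta_pos":[-0.75,0.01,0.14],"rot":[0,6.42,0],"jaw":-1},{"delta_pos":[-0.77,0.01,0.12],"rot":[0,6.43,0],"jaw":-1},{"delta_pos":[-0.77,0.01,0.09],"rot":[0,6.43,0],"jaw":-1},{"delta_pos":[-0.78,0.01,0.07],"rot":[0,6.43,0],"jaw":-1},{"delta_pos":[-0.78,0.01,0.03],"rot":[0,6.43,0],"jaw":-1},{"delta_pos":[-0.78,0.02,0.01],"rot":[0,6.43,0],"jaw":-1}]
[{"delta_pos":[-0.78,0.01,-0.02],"rot":[0,6.43,0],"jaw":-1},{"delta_pos":[-0.77,0.01,-0.05],"rot":[0,6.42,0],"jaw":-1},{"delta_pos":[-0.75,0.01,-0.08],"rot":[0,6.43,0],"jaw":-1},{"delta_pos":[-0.75,0.01,-0.1],"rot":[0,6.43,0],"jaw":-1},{"delta_pos":[-0.73,0.01,-0.12],"rot":[0,6.43,0],"jaw":-1},{"delta_pos":[-1.58,0,1.11],"rot":[0,0,0],"jaw":-1},{"delta_pos":[-1.59,0,1.11],"rot":[0,0,0],"jaw":-1},{"delta_pos":[-1.58,0,1.11],"rot":[0,0,0],"jaw":-1},{"delta_pos":[0,0,0],"rot":[0,0,0],"jaw":-1}]
19 end G [ 622. -130.   42.]
```

jog_arm(series=[{"delta_pos": [0.21, 0.02, 2.02], "rot": [-0.03, 0.03, -0.03], "jaw": 1}, {"delta_pos": [0.21, 0.02, 2.02], "rot": [-0.03, 0.03, -0.03], "jaw": 1}, {"delta_pos": [0.21, 0.02, 2.02], "rot": [-0.03, 0.03, -0.03], "jaw": 1}, {"delta_pos": [0.21, 0.02, 2.02], "rot": [-0.03, 0.03, -0.03], "jaw": 1}, {"delta_pos": [0, 0, 0], "rot": [0, 0, 0], "jaw": -1}, {"delta_pos": [0, 0, 0], "rot": [0, 0, 0], "jaw": -1}, {"delta_pos": [0, 0, 0], "rot": [0, 0, 0], "jaw": -1}, {"delta_pos": [0, 0, 0], "rot": [0, 0, 0], "jaw": -1}, {"delta_pos": [0, 0, 0], "rot": [0, 0, 0], "jaw": -1}, {"delta_pos": [0, 0, 0], "rot": [0, 0, 0], "jaw": -1}])

```text
time_s: 11.57
eef_pos: [624.7, -65.7, 125.7]
tcp_rot: [0.206, 0.694, 0.655, -0.218]
ft_force: [0.1, -0.5, 0.7]
width: 0.614
grasp_force: 0.0
```

jog_arm(series=[{"delta_pos": [0, 0, 0], "rot": [0, 0, 0], "jaw": -1}, {"delta_pos": [0, 0, 0], "rot": [0, 0, 0], "jaw": -1}, {"delta_pos": [0, 0, 0], "rot": [0, 0, 0], "jaw": -1}, {"delta_pos": [0, 0, 0], "rot": [0, 0, 0], "jaw": -1}])

```text
time_s: 11.9
eef_pos: [624.5, -66.0, 125.3]
tcp_rot: [0.206, 0.694, 0.655, -0.219]
ft_force: [-1.4, 1.3, 4.6]
width: 0.534
grasp_force: 40.0
```

jog_arm(series=[{"delta_pos": [-1.15, 0, -1.64], "rot": [0, 0, 0], "jaw": -1}, {"delta_pos": [-0.7, 0.01, 0.21], "rot": [0, 6.43, 0], "jaw": -1}, {"delta_pos": [-0.72, 0.01, 0.2], "rot": [0, 6.43, 0], "jaw": -1}, {"delta_pos": [-0.74, 0.02, 0.17], "rot": [0, 6.43, 0], "jaw": -1}, {"delta_pos": [-0.75, 0.01, 0.14], "rot": [0, 6.43, 0], "jaw": -1}, {"delta_pos": [-0.77, 0.01, 0.12], "rot": [0, 6.43, 0], "jaw": -1}, {"delta_pos": [-0.77, 0.01, 0.09], "rot": [0, 6.43, 0], "jaw": -1}, {"delta_pos": [-0.78, 0.01, 0.07], "rot": [0, 6.43, 0], "jaw": -1}, {"delta_pos": [-0.78, 0.01, 0.03], "rot": [0, 6.43, 0], "jaw": -1}, {"delta_pos": [-0.78, 0.02, 0.01], "rot": [0, 6.43, 0], "jaw": -1}])

```text
time_s: 12.73
eef_pos: [621.6, -135.5, 145.9]
tcp_rot: [-0.137, 0.713, 0.672, 0.146]
ft_force: [-0.2, -0.2, -2.5]
width: 0.532
grasp_force: 40.0
```

Run:
```python
from h import *
st();print(cur()[0])
```

```text
12.73 [ 621.6 -135.5  145.9] R [[0.054, 0.998, 0.024], [0.918, -0.059, 0.392], [0.393, 0.001, -0.92]] F [-0.2 -0.2 -2.5] w 0.532 g 40.0 q [ 0.74   0.776 -0.698  1.593  0.082  0.96   0.079]
[ 622.70819014 -117.03556426  102.7047588 ]
```

jog_arm(series=[{"delta_pos": [-0.78, 0.01, -0.02], "rot": [0, 6.43, 0], "jaw": -1}, {"delta_pos": [-0.77, 0.01, -0.05], "rot": [0, 6.43, 0], "jaw": -1}, {"delta_pos": [-0.75, 0.01, -0.08], "rot": [0, 6.43, 0], "jaw": -1}, {"delta_pos": [-0.75, 0.01, -0.1], "rot": [0, 6.43, 0], "jaw": -1}, {"delta_pos": [-0.73, 0.01, -0.12], "rot": [0, 6.43, 0], "jaw": -1}, {"delta_pos": [-1.58, 0, 1.11], "rot": [0, 0, 0], "jaw": -1}, {"delta_pos": [-1.58, 0, 1.11], "rot": [0, 0, 0], "jaw": -1}, {"delta_pos": [-1.58, 0, 1.11], "rot": [0, 0, 0], "jaw": -1}, {"delta_pos": [0, 0, 0], "rot": [0, 0, 0], "jaw": -1}])

```text
time_s: 13.48
eef_pos: [618.1, -164.7, 63.8]
tcp_rot: [-0.319, 0.645, 0.609, 0.333]
ft_force: [-1.2, 0.4, -2.3]
width: 0.534
grasp_force: 40.0
```

Run:
```python
from h import *
st();print(cur()[0])
```

```text
13.48 [ 618.1 -164.7   63.8] R [[0.036, 0.998, 0.041], [0.574, -0.055, 0.817], [0.818, -0.006, -0.575]] F [-1.2  0.4 -2.3] w 0.534 g 40.0 q [ 0.98   1.179 -0.856  1.432 -0.121  1.122  0.409]
[ 620.0301854  -126.32924561   36.73961423]
```

jog_arm(series=[{"delta_pos": [-0.08, 0, 0.06], "rot": [0, 0, 0], "jaw": -1}, {"delta_pos": [-0.08, 0, 0.06], "rot": [0, 0, 0], "jaw": -1}, {"delta_pos": [-0.08, 0, 0.06], "rot": [0, 0, 0], "jaw": -1}, {"delta_pos": [0, 0, 0], "rot": [0, 0, 0], "jaw": -1}])

```text
time_s: 13.82
eef_pos: [620.5, -166.2, 66.6]
tcp_rot: [-0.316, 0.645, 0.609, 0.336]
ft_force: [-0.5, 0.5, -1.3]
width: 0.532
grasp_force: 40.0
```

Run:
```python
from h import *
st();print(cur()[0])
s=snapshot("side")
cv2.imwrite("pics/s5.png",cv2.resize(s["image"][160:300,230:390],(640,560),interpolation=cv2.INTER_CUBIC))
```

```text
13.82 [ 620.5 -166.2   66.6] R [[0.032, 0.998, 0.047], [0.574, -0.057, 0.817], [0.818, 0.001, -0.575]] F [-0.5  0.5 -1.3] w 0.532 g 40.0 q [ 0.981  1.177 -0.859  1.428 -0.123  1.122  0.41 ]
[ 622.70992997 -127.82863341   39.59656867]
```

View pics/s5.png

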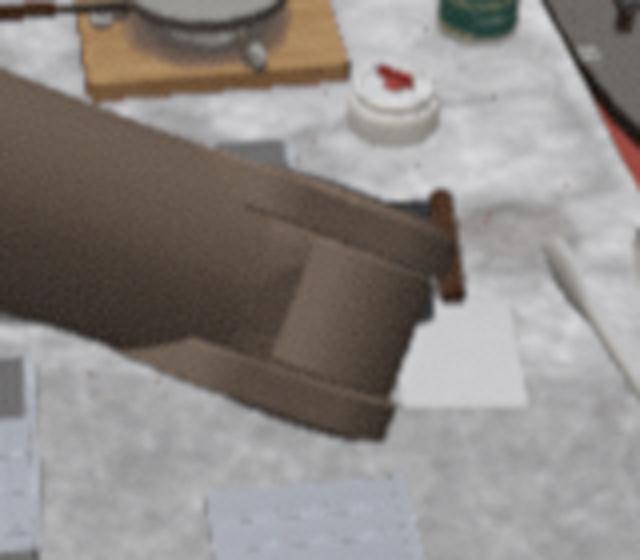

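The arm hides the tin; the scene looks calm (wide lid at the bottom, scraper and timer in place). Lowering on until contact.

jog_arm(series=[{"delta_pos": [-0.08, 0, 0.06], "rot": [0, 0, 0], "jaw": -1}, {"delta_pos": [-0.08, 0, 0.06], "rot": [0, 0, 0], "jaw": -1}, {"delta_pos": [0, 0, 0], "rot": [0, 0, 0], "jaw": -1}])

```text
time_s: 14.12
eef_pos: [619.9, -166.7, 63.3]
tcp_rot: [-0.317, 0.645, 0.608, 0.335]
ft_force: [-1.1, -0.1, -1.9]
width: 0.531
grasp_force: 40.0
```

jog_arm(series=[{"delta_pos": [-0.08, 0, 0.06], "rot": [0, 0, 0], "jaw": -1}, {"delta_pos": [-0.08, 0, 0.06], "rot": [0, 0, 0], "jaw": -1}, {"delta_pos": [0, 0, 0], "rot": [0, 0, 0], "jaw": -1}])

```text
time_s: 14.37
eef_pos: [620.0, -166.5, 61.8]
tcp_rot: [-0.317, 0.645, 0.608, 0.336]
ft_force: [-1.7, -2.1, 2.4]
width: 0.531
grasp_force: 40.0
```

jog_arm(series=[{"delta_pos": [0, 0, 0], "rot": [0, 0, 0], "jaw": -1}])

```text
time_s: 14.45
eef_pos: [620.0, -166.5, 61.8]
tcp_rot: [-0.317, 0.645, 0.608, 0.336]
ft_force: [-2.5, -2.2, 3.7]
width: 0.537
grasp_force: 40.0
```

Run:
```python
from h import *
g,R=cur();b=g-R.apply([0,0,65])
plan([(b,R,1,33,0),((625,-331,160),RT(-3,0),1,38,1)],start=(g,R))
```

```text
[{"delta_pos":[0,0,-3.25],"rot":[0,0,0],"jaw":1},{"delta_pos":[0,0,-3.25],"rot":[0,0,0],"jaw":1},{"delta_pos":[0.15,-0.12,-1.07],"rot":[-2.67,-2.69,5.13],"jaw":1},{"delta_pos":[0.1,-0.06,-1.06],"rot":[-2.68,-2.68,5.13],"jaw":1},{"delta_pos":[0.08,0.01,-1.04],"rot":[-2.67,-2.69,5.12],"jaw":1},{"delta_pos":[0.04,0.06,-1.02],"rot":[-2.68,-2.68,5.13],"jaw":1},{"delta_pos":[0.03,0.14,-1.0],"rot":[-2.67,-2.69,5.13],"jaw":1},{"delta_pos":[0.01,0.19,-0.98],"rot":[-2.68,-2.69,5.13],"jaw":1},{"delta_pos":[0,0.27,-0.94],"rot":[-2.67,-2.68,5.13],"jaw":1},{"delta_pos":[0.01,0.32,-0.9],"rot":[-2.67,-2.69,5.13],"jaw":1}]
[{"delta_pos":[0.02,0.39,-0.88],"rot":[-2.68,-2.68,5.12],"jaw":1},{"delta_pos":[0.03,0.45,-0.83],"rot":[-2.67,-2.69,5.13],"jaw":1},{"delta_pos":[0.05,0.5,-0.79],"rot":[-2.68,-2.68,5.13],"jaw":1},{"delta_pos":[0.09,0.55,-0.75],"rot":[-2.67,-2.69,5.13],"jaw":1},{"delta_pos":[0.12,0.6,-0.71],"rot":[-2.68,-2.69,5.13],"jaw":1},{"delta_pos":[0.16,0.64,-0.66],"rot":[-2.67,-2.68,5.12],"jaw":1},{"delta_pos":[0.21,0.68,-0.62],"rot":[-2.67,-2.69,5.13],"jaw":1},{"delta_pos":[0.25,0.7,-0.58],"rot":[-2.68,-2.68,5.13],"jaw":1},{"delta_pos":[0,0,0],"rot":[0,0,0],"jaw":1}]
19 end G [ 625. -331.  160.]
```

jog_arm(series=[{"delta_pos": [0, 0, 0], "rot": [0, 0, 0], "jaw": 0.4}, {"delta_pos": [0, 0, 0], "rot": [0, 0, 0], "jaw": 0.6}, {"delta_pos": [0, 0, 0], "rot": [0, 0, 0], "jaw": 1}, {"delta_pos": [0, 0, 0], "rot": [0, 0, 0], "jaw": 1}])

```text
time_s: 14.78
eef_pos: [619.9, -166.3, 61.2]
tcp_rot: [-0.317, 0.645, 0.608, 0.336]
ft_force: [0.8, 0.1, -0.1]
width: 0.772
grasp_force: 0.0
```

jog_arm(series=[{"delta_pos": [0, 0, -3.25], "rot": [0, 0, 0], "jaw": 1}, {"delta_pos": [0, 0, -3.25], "rot": [0, 0, 0], "jaw": 1}, {"delta_pos": [0.15, -0.12, -1.07], "rot": [-2.68, -2.68, 5.13], "jaw": 1}, {"delta_pos": [0.1, -0.06, -1.06], "rot": [-2.68, -2.68, 5.13], "jaw": 1}, {"delta_pos": [0.08, 0.01, -1.04], "rot": [-2.68, -2.68, 5.13], "jaw": 1}, {"delta_pos": [0.04, 0.06, -1.02], "rot": [-2.68, -2.68, 5.13], "jaw": 1}, {"delta_pos": [0.03, 0.14, -1.0], "rot": [-2.68, -2.68, 5.13], "jaw": 1}, {"delta_pos": [0.01, 0.19, -0.98], "rot": [-2.68, -2.68, 5.13], "jaw": 1}, {"delta_pos": [0, 0.27, -0.94], "rot": [-2.68, -2.68, 5.13], "jaw": 1}, {"delta_pos": [0.01, 0.32, -0.9], "rot": [-2.68, -2.68, 5.13], "jaw": 1}])

```text
time_s: 15.62
eef_pos: [611.0, -277.4, 157.1]
tcp_rot: [-0.175, 0.913, 0.32, 0.186]
ft_force: [0.9, -0.2, -0.8]
width: 1.001
grasp_force: 0.0
```

jog_arm(series=[{"delta_pos": [0.02, 0.39, -0.88], "rot": [-2.68, -2.68, 5.13], "jaw": 1}, {"delta_pos": [0.03, 0.45, -0.83], "rot": [-2.68, -2.68, 5.13], "jaw": 1}, {"delta_pos": [0.05, 0.5, -0.79], "rot": [-2.68, -2.68, 5.13], "jaw": 1}, {"delta_pos": [0.09, 0.55, -0.75], "rot": [-2.68, -2.68, 5.13], "jaw": 1}, {"delta_pos": [0.12, 0.6, -0.71], "rot": [-2.68, -2.68, 5.13], "jaw": 1}, {"delta_pos": [0.16, 0.64, -0.66], "rot": [-2.68, -2.68, 5.13], "jaw": 1}, {"delta_pos": [0.21, 0.68, -0.62], "rot": [-2.68, -2.68, 5.13], "jaw": 1}, {"delta_pos": [0.25, 0.7, -0.58], "rot": [-2.68, -2.68, 5.13], "jaw": 1}, {"delta_pos": [0, 0, 0], "rot": [0, 0, 0], "jaw": 1}])

```text
time_s: 16.37
eef_pos: [627.5, -328.6, 207.9]
tcp_rot: [0.001, 1.0, -0.027, 0.001]
ft_force: [0.2, 1.7, 0.7]
width: 0.997
grasp_force: 0.0
```

Run:
```python
from h import *
st();print(cur()[0])
p=snapshot("wrist");t=snapshot("top");s=snapshot("side")
fit("wide_lid","wide_lid",[p],(625,-331,-.05))
fit("wide_tin","wide_tin",[t,s],(623,-97,1.51))
fit("wide_tin","wide_tin",[t],(623,-97,1.51))
im=p["image"].copy();cv2.imwrite("pics/w6.png",im);cv2.imwrite("pics/t6.png",t["image"])
```

```text
16.37 [ 627.5 -328.6  207.9] R [[0.999, -0.054, 0.002], [-0.054, -0.999, -0.003], [0.002, 0.003, -1.0]] F [0.2 1.7 0.7] w 0.997 g 0.0 q [ 0.443  0.639 -0.061  1.437  0.043  1.064 -1.251]
[ 627.63431886 -328.76512173  160.94404027]
wide_lid 0.9 wide_lid [ 623.3 -329.4] yaw -1.0 loss 0.073
wide_tin 0.95 wide_tin 0.93 wide_tin [624.8 -98.4] yaw 86.0 loss 0.287
wide_tin 0.95 wide_tin [625.2 -97.6] yaw 87.2 loss 0.036
```

View pics/w6.png

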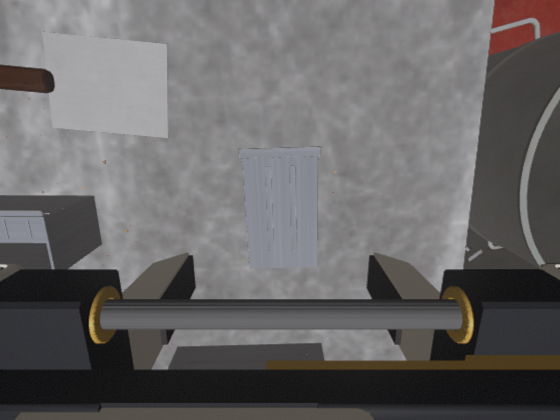

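Wrist view: wide lid fully visible, flared end (row 150) pointing +x, stop end at row 268; the wide tin stands mouth up at left. The fit gives the lid at (623,-329), yaw −1°, and the tin at (625,-98), yaw 87°.

Run:
```python
from h import *
plan([((623.3,-329.4,50),RT(-1),1,38,0),((623.3,-329.4,22),RT(-1),1,10,2)])
```

```text
[{"delta_pos":[-0.02,-0.07,3.64],"rot":[-0.01,-0.02,-0.7],"jaw":1},{"delta_pos":[-0.02,-0.08,3.63],"rot":[-0.02,-0.01,-0.7],"jaw":1},{"delta_pos":[-0.02,-0.07,3.64],"rot":[-0.01,-0.02,-0.7],"jaw":1},{"delta_pos":[0,0,0.93],"rot":[0,0,0],"jaw":1},{"delta_pos":[0,0,0.94],"rot":[0,0,0],"jaw":1},{"delta_pos":[0,0,0.93],"rot":[0,0,0],"jaw":1},{"delta_pos":[0,0,0],"rot":[0,0,0],"jaw":1},{"delta_pos":[0,0,0],"rot":[0,0,0],"jaw":1}]
8 end G [ 623.3 -329.4   22. ]
```

jog_arm(series=[{"delta_pos": [-0.02, -0.07, 3.64], "rot": [0, 0, -0.7], "jaw": 1}, {"delta_pos": [-0.02, -0.07, 3.64], "rot": [0, 0, -0.7], "jaw": 1}, {"delta_pos": [-0.02, -0.07, 3.64], "rot": [0, 0, -0.7], "jaw": 0.8}, {"delta_pos": [0, 0, 0.93], "rot": [0, 0, 0], "jaw": 0.8}, {"delta_pos": [0, 0, 0.93], "rot": [0, 0, 0], "jaw": 0.8}, {"delta_pos": [0, 0, 0.93], "rot": [0, 0, 0], "jaw": 0.8}, {"delta_pos": [0, 0, 0], "rot": [0, 0, 0], "jaw": 0.8}, {"delta_pos": [0, 0, 0], "rot": [0, 0, 0], "jaw": 0.8}])

```text
time_s: 17.38
eef_pos: [625.2, -329.3, 70.8]
tcp_rot: [0.001, 1.0, -0.009, 0.001]
ft_force: [-0.5, 0.2, -0.1]
width: 0.901
grasp_force: 0.0
```

Run:
```python
from h import *
st();print(cur()[0])
```

```text
17.38 [ 625.2 -329.3   70.8] R [[1.0, -0.017, 0.003], [-0.017, -1.0, -0.001], [0.003, 0.001, -1.0]] F [-0.5  0.2 -0.1] w 0.901 g 0.0 q [ 0.451  0.782 -0.068  1.541  0.066  0.818 -1.231]
[ 625.29012954 -329.38461763   23.80494539]
```

jog_arm(series=[{"delta_pos": [0, 0, 0.25], "rot": [0, 0, 0], "jaw": 0.6}, {"delta_pos": [0, 0, 0], "rot": [0, 0, 0], "jaw": 0.4}, {"delta_pos": [0, 0, 0], "rot": [0, 0, 0], "jaw": -1}, {"delta_pos": [0, 0, 0], "rot": [0, 0, 0], "jaw": -1}, {"delta_pos": [0, 0, 0], "rot": [0, 0, 0], "jaw": -1}, {"delta_pos": [0, 0, 0], "rot": [0, 0, 0], "jaw": -1}], squeeze=40)

```text
time_s: 17.88
eef_pos: [624.9, -329.0, 67.9]
tcp_rot: [0.0, 1.0, -0.008, 0.001]
ft_force: [-0.6, 0.1, 5.8]
width: 0.71
grasp_force: 40.2
```

Run:
```python
from h import *
st();g,R=cur();print(g)
# lid centre offset from grasp
R1=RT(87)
plan([(g+[0,0,60],R,-1,20,0),((617,-228-10,110),R1,-1,38,1)],start=(g,R))
```

```text
17.88 [ 624.9 -329.    67.9] R [[1.0, -0.017, 0.002], [-0.017, -1.0, -0.001], [0.002, 0.001, -1.0]] F [-0.6  0.1  5.8] w 0.71 g 40.2 q [ 0.451  0.785 -0.068  1.543  0.066  0.814 -1.231]
[ 624.99483257 -329.08655798   20.88864241]
[{"delta_pos":[0,0,-2.0],"rot":[0,0,0],"jaw":-1},{"delta_pos":[0.01,0,-2.0],"rot":[0,0,0],"jaw":-1},{"delta_pos":[0,0.01,-2.0],"rot":[0,0,0],"jaw":-1},{"delta_pos":[-0.07,-0.7,-0.22],"rot":[0.01,-0.01,-6.77],"jaw":-1},{"delta_pos":[0.01,-0.7,-0.23],"rot":[0.01,0,-6.76],"jaw":-1},{"delta_pos":[0.09,-0.7,-0.22],"rot":[0.01,-0.01,-6.77],"jaw":-1},{"delta_pos":[0.18,-0.68,-0.23],"rot":[0.01,0,-6.77],"jaw":-1},{"delta_pos":[0.25,-0.65,-0.22],"rot":[0.01,0,-6.77],"jaw":-1},{"delta_pos":[0.33,-0.62,-0.23],"rot":[0.02,-0.01,-6.76],"jaw":-1},{"delta_pos":[0.4,-0.58,-0.22],"rot":[0.01,0,-6.77],"jaw":-1}]
[{"delta_pos":[0.47,-0.53,-0.22],"rot":[0.01,-0.01,-6.77],"jaw":-1},{"delta_pos":[0.52,-0.47,-0.23],"rot":[0.01,-0.01,-6.76],"jaw":-1},{"delta_pos":[0.58,-0.4,-0.22],"rot":[0.01,0,-6.77],"jaw":-1},{"delta_pos":[0.62,-0.33,-0.23],"rot":[0.01,-0.01,-6.77],"jaw":-1},{"delta_pos":[0.66,-0.26,-0.22],"rot":[0.01,0,-6.76],"jaw":-1},{"delta_pos":[0.68,-0.18,-0.22],"rot":[0.01,-0.01,-6.77],"jaw":-1},{"delta_pos":[0,0,0],"rot":[0,0,0],"jaw":-1}]
17 end G [ 617. -238.  110.]
```

jog_arm(series=[{"delta_pos": [0, 0, -2.0], "rot": [0, 0, 0], "jaw": -1}, {"delta_pos": [0, 0, -2.0], "rot": [0, 0, 0], "jaw": -1}, {"delta_pos": [0, 0, -2.0], "rot": [0, 0, 0], "jaw": -1}, {"delta_pos": [-0.07, -0.7, -0.22], "rot": [0.01, 0, -6.77], "jaw": -1}, {"delta_pos": [0.01, -0.7, -0.23], "rot": [0.01, 0, -6.77], "jaw": -1}, {"delta_pos": [0.09, -0.7, -0.22], "rot": [0.01, 0, -6.77], "jaw": -1}, {"delta_pos": [0.18, -0.68, -0.23], "rot": [0.01, 0, -6.77], "jaw": -1}, {"delta_pos": [0.25, -0.65, -0.22], "rot": [0.01, 0, -6.77], "jaw": -1}, {"delta_pos": [0.33, -0.62, -0.23], "rot": [0.01, 0, -6.77], "jaw": -1}, {"delta_pos": [0.4, -0.58, -0.22], "rot": [0.01, 0, -6.77], "jaw": -1}])

```text
time_s: 18.72
eef_pos: [619.9, -279.5, 142.6]
tcp_rot: [-0.0, 0.918, 0.397, 0.0]
ft_force: [-0.0, 0.5, -0.7]
width: 0.712
grasp_force: 40.1
```

jog_arm(series=[{"delta_pos": [0.47, -0.53, -0.22], "rot": [0.01, 0, -6.77], "jaw": -1}, {"delta_pos": [0.52, -0.47, -0.23], "rot": [0.01, 0, -6.77], "jaw": -1}, {"delta_pos": [0.58, -0.4, -0.22], "rot": [0.01, 0, -6.77], "jaw": -1}, {"delta_pos": [0.62, -0.33, -0.23], "rot": [0.01, 0, -6.77], "jaw": -1}, {"delta_pos": [0.66, -0.26, -0.22], "rot": [0.01, 0, -6.77], "jaw": -1}, {"delta_pos": [0.68, -0.18, -0.22], "rot": [0.01, 0, -6.77], "jaw": -1}, {"delta_pos": [0, 0, 0], "rot": [0, 0, 0], "jaw": -1}, {"delta_pos": [0, 0, 0], "rot": [0, 0, 0], "jaw": -1}])

```text
time_s: 19.38
eef_pos: [616.4, -237.7, 156.0]
tcp_rot: [-0.001, 0.726, 0.687, 0.0]
ft_force: [-0.4, 0.0, -2.7]
width: 0.716
grasp_force: 40.1
```

Run:
```python
from h import *
st();g,R=cur();print(g)
p=snapshot("wrist");im=p["image"].copy()
def W(u,v,z,x=624.8,y=-97.6,a=np.radians(87)):
    c,s_=np.cos(a),np.sin(a);return proj(p,(x+c*u-s_*v,y+s_*u+c*v,z))
pts=np.array([W(-56,-29.5,67.5),W(56,-29.5,67.5),W(56,29.5,67.5),W(-56,29.5,67.5)]);print(np.round(pts))
big=cv2.resize(im,(1120,840),interpolation=cv2.INTER_CUBIC)
cv2.polylines(big,[(pts*2).astype(np.int32)],True,(0,0,255),1)
cv2.imwrite("pics/w7.png",big[140:620,240:900])
```

```text
19.38 [ 616.4 -237.7  156. ] R [[0.055, 0.998, -0.0], [0.998, -0.055, 0.001], [0.001, -0.0, -1.0]] F [-0.4  0.  -2.7] w 0.716 g 40.1 q [ 0.591  0.672 -0.479  1.591  0.354  0.967 -0.058]
[ 616.43619167 -237.58979407  109.01901904]
[[ 339.  105.]
 [ 352. -176.]
 [ 212. -175.]
 [ 226.  105.]]
```

View pics/w7.png

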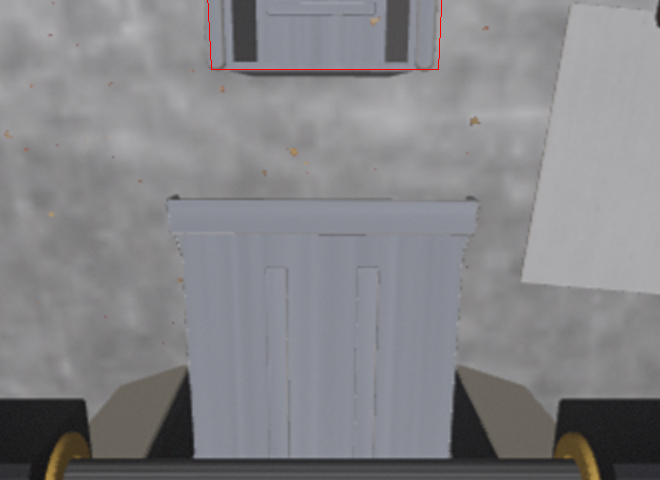

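Wrist view: lid held squarely, flared edge at crop rows 198–232, columns 168–478. The tin's bead ends at row ~68, columns ~210–437, are within a pixel or two of my red prediction. Checking camera bias against the held lid.

Run:
```python
from h import *
p=snapshot("wrist")
g,R=cur();print(g,R.as_matrix()[:,0])
f=lambda q:np.round(q*2-[240,140],1)
for d in(53,55.3,57):
  for w in(-35.5,35.5):
    print(d,w,f(proj(p,g+R.apply([d,w,0])+[0,0,-21+11])))
# tin rim points in crop coordinates for shifts
def W(u,v,z,x=624.8,y=-97.6,a=np.radians(87)):
    c,s_=np.cos(a),np.sin(a);return f(proj(p,(x+c*u-s_*v,y+s_*u+c*v,z)))
print(W(-56,-29.5,67.5),W(-56,29.5,67.5),W(-40,-29.5,67.5),W(-40,29.5,67.5))
# measured column edges of beads along rows
im=cv2.cvtColor(p["image"],6).astype(int)
for r in(80,88,96,100):print(r,im[r,218:234].tolist(),im[r,330:346].tolist())
```

```text
[ 616.30920109 -238.46627337  108.89001113] [5.60649277e-02 9.98426896e-01 6.76640658e-04]
53 -35.5 [166.3 210.8]
53 35.5 [477.5 210.8]
55.3 -35.5 [165.6 200.7]
55.3 35.5 [478.2 200.7]
57 -35.5 [165.1 193.2]
57 35.5 [478.8 193.3]
[438.7  66.5] [211.4  67.4] [ 4.417e+02 -4.000e-01] [208.1   0.6]
80 [150, 151, 152, 151, 140, 138, 140, 141, 141, 142, 144, 142, 131, 115, 136, 142] [139, 141, 141, 140, 143, 142, 141, 130, 153, 161, 159, 159, 159, 158, 159, 158]
88 [147, 146, 146, 144, 136, 138, 141, 142, 141, 143, 144, 142, 135, 118, 134, 143] [139, 141, 140, 142, 144, 144, 137, 126, 155, 163, 161, 158, 158, 157, 156, 156]
96 [146, 144, 142, 138, 135, 142, 141, 140, 140, 141, 145, 144, 139, 123, 123, 139] [140, 140, 141, 142, 143, 141, 130, 147, 153, 153, 154, 152, 152, 153, 152, 152]
100 [141, 140, 139, 135, 135, 127, 137, 140, 140, 141, 143, 142, 134, 114, 110, 134] [141, 141, 141, 143, 143, 137, 120, 141, 149, 147, 149, 149, 149, 148, 147, 146]
```

jog_arm(series=[{"delta_pos": [1.9, -0.02, 0], "rot": [0, 0, 0], "jaw": -1}, {"delta_pos": [1.95, -0.02, 0], "rot": [0, 0, 0], "jaw": -1}, {"delta_pos": [0, 0, 1], "rot": [0, 0, 0], "jaw": -1}, {"delta_pos": [0, 0, 1], "rot": [0, 0, 0], "jaw": -1}, {"delta_pos": [0, 0, 0.4], "rot": [0, 0, 0], "jaw": -1}, {"delta_pos": [0, 0, 0], "rot": [0, 0, 0], "jaw": -1}, {"delta_pos": [0, 0, 0], "rot": [0, 0, 0], "jaw": -1}])

```text
time_s: 20.07
eef_pos: [617.7, -200.5, 131.6]
tcp_rot: [-0.001, 0.726, 0.688, -0.0]
ft_force: [-0.0, -0.8, -0.9]
width: 0.711
grasp_force: 40.1
```

Run:
```python
from h import *
for i in range(3):
    st();print(cur()[0]);p=snapshot("wrist")
cv2.imwrite("pics/w8.png",p["image"])
```

```text
20.07 [ 617.7 -200.5  131.6] R [[0.054, 0.999, -0.001], [0.999, -0.054, 0.001], [0.001, -0.001, -1.0]] F [-0.  -0.8 -0.9] w 0.711 g 40.1 q [ 0.534  0.684 -0.471  1.64   0.371  0.909 -0.13 ]
[ 617.64237564 -200.44750419   84.55641103]
20.12 [ 618.  -200.3  132. ] R [[0.053, 0.999, -0.0], [0.999, -0.053, 0.001], [0.001, -0.001, -1.0]] F [-0.3  0.  -0.2] w 0.71 g 40.1 q [ 0.534  0.683 -0.471  1.64   0.371  0.909 -0.13 ]
[ 617.9872717  -200.22102322   85.00874868]
20.17 [ 618.2 -200.1  132.3] R [[0.053, 0.999, 0.0], [0.999, -0.053, 0.001], [0.001, 0.0, -1.0]] F [-0.3 -0.5 -1.3] w 0.711 g 40.1 q [ 0.534  0.683 -0.471  1.64   0.371  0.909 -0.13 ]
[ 618.21382964 -200.05679609   85.34837098]
```

jog_arm(series=[{"delta_pos": [0, 0, 0.1], "rot": [0, 0, 0], "jaw": -1}, {"delta_pos": [0, 0, 0.1], "rot": [0, 0, 0], "jaw": -1}, {"delta_pos": [0, 0, 0.05], "rot": [0, 0, 0], "jaw": -1}, {"delta_pos": [0, 0, 0], "rot": [0, 0, 0], "jaw": -1}, {"delta_pos": [0, 0, 0], "rot": [0, 0, 0], "jaw": -1}])

```text
time_s: 20.63
eef_pos: [618.1, -199.2, 129.7]
tcp_rot: [-0.0, 0.725, 0.689, 0.0]
ft_force: [0.3, 1.1, -0.8]
width: 0.714
grasp_force: 40.1
```

jog_arm(series=[{"delta_pos": [0, 0, 0.05], "rot": [0, 0, 0], "jaw": -1}, {"delta_pos": [0, 0, 0.05], "rot": [0, 0, 0], "jaw": -1}, {"delta_pos": [0, 0, 0], "rot": [0, 0, 0], "jaw": -1}, {"delta_pos": [0, 0, 0], "rot": [0, 0, 0], "jaw": -1}])

```text
time_s: 20.97
eef_pos: [618.2, -199.2, 128.7]
tcp_rot: [-0.0, 0.725, 0.689, 0.0]
ft_force: [1.3, 0.2, -1.2]
width: 0.713
grasp_force: 40.1
```

Run:
```python
from h import *
st();print(cur()[0])
p=snapshot("wrist");s=snapshot("side");st();print(cur()[0])
a=cv2.resize(p["image"][20:300,120:440],(640,560),interpolation=cv2.INTER_CUBIC)
cv2.imwrite("pics/w9.png",a)
```

```text
20.97 [ 618.2 -199.2  128.7] R [[0.052, 0.999, -0.0], [0.999, -0.052, 0.001], [0.001, -0.0, -1.0]] F [ 1.3  0.2 -1.2] w 0.713 g 40.1 q [ 0.532  0.687 -0.47   1.643  0.373  0.903 -0.132]
[ 618.17984636 -199.15695846   81.73943489]
21.07 [ 618.2 -199.2  128.7] R [[0.052, 0.999, -0.0], [0.999, -0.052, 0.001], [0.001, -0.0, -1.0]] F [ 0.9  0.  -0.1] w 0.713 g 40.1 q [ 0.532  0.687 -0.47   1.643  0.373  0.903 -0.132]
[ 618.17474349 -199.18680845   81.73832763]
```

View pics/w9.png

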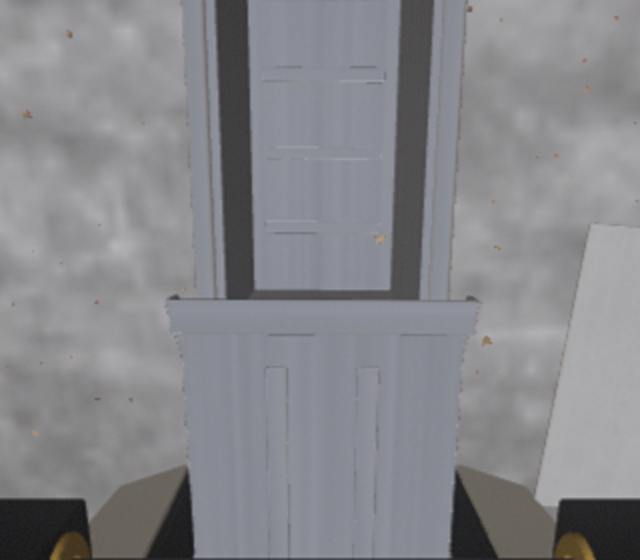

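Wrist view: the lid's mouth lies over the tin's end (edge at row ~300; beads at columns ~198 and ~452, lid 168–478), centred within about 0.5 mm, yaw off by about 0.6°. Probing contact, then sliding.

jog_arm(series=[{"delta_pos": [0, 0.02, 0.05], "rot": [0, 0, 0.5], "jaw": -1}, {"delta_pos": [0, 0, 0], "rot": [0, 0, 0], "jaw": -1}, {"delta_pos": [0, 0, 0], "rot": [0, 0, 0], "jaw": -1}])

```text
time_s: 21.32
eef_pos: [618.3, -199.2, 128.3]
tcp_rot: [-0.0, 0.728, 0.685, 0.0]
ft_force: [-0.7, -0.1, 1.7]
width: 0.716
grasp_force: 40.2
```

jog_arm(series=[{"delta_pos": [0, 0, 0.05], "rot": [0, 0, 0], "jaw": -1}, {"delta_pos": [0, 0, 0], "rot": [0, 0, 0], "jaw": -1}, {"delta_pos": [0, 0, 0], "rot": [0, 0, 0], "jaw": -1}])

```text
time_s: 21.57
eef_pos: [618.4, -199.2, 127.8]
tcp_rot: [-0.0, 0.728, 0.685, 0.0]
ft_force: [-1.5, 0.1, 2.9]
width: 0.713
grasp_force: 40.1
```

jog_arm(series=[{"delta_pos": [0, 0, -0.1], "rot": [0, 0, 0], "jaw": -1}, {"delta_pos": [0.5, 0, 0], "rot": [0, 0, 0], "jaw": -1}, {"delta_pos": [0.5, 0, 0], "rot": [0, 0, 0], "jaw": -1}, {"delta_pos": [0.5, 0, 0], "rot": [0, 0, 0], "jaw": -1}, {"delta_pos": [0.5, 0, 0], "rot": [0, 0, 0], "jaw": -1}, {"delta_pos": [0, 0, 0], "rot": [0, 0, 0], "jaw": -1}])

```text
time_s: 22.07
eef_pos: [619.8, -177.2, 128.8]
tcp_rot: [-0.001, 0.727, 0.686, 0.001]
ft_force: [-0.1, 0.7, 0.1]
width: 0.714
grasp_force: 40.2
```

Run:
```python
from h import *
st();p=snapshot("wrist");st();print(cur()[0])
cv2.imwrite("pics/w10.png",p["image"])
im=cv2.cvtColor(p["image"],6).astype(int)
g,R=cur()
# tin far end predicted rows to check tin has not moved
for d in(-153.5,-41.5):print(d,np.round(proj(p,(623.6+(d+97.6)*.055,d,70)),1))
for r in (60,100,130):print(r,im[r,212:228].tolist(),im[r,336:354].tolist())
```

```text
22.07 [ 619.8 -177.2  128.8] R [[0.058, 0.998, 0.0], [0.998, -0.058, 0.002], [0.002, -0.0, -1.0]] F [-0.1  0.7  0.1] w 0.714 g 40.2 q [ 0.501  0.68  -0.47   1.656  0.371  0.895 -0.172]
22.12 [ 619.7 -177.8  128.7] R [[0.059, 0.998, -0.0], [0.998, -0.059, 0.002], [0.002, -0.0, -1.0]] F [ 0.3  0.3 -0.8] w 0.713 g 40.2 q [ 0.501  0.68  -0.47   1.656  0.371  0.896 -0.172]
[ 619.73189878 -177.70375445   81.7493506 ]
-153.5 [279.6 234.1]
-41.5 [278.3 -37.5]
60 [139, 140, 139, 140, 140, 142, 142, 137, 123, 117, 136, 140, 142, 141, 106, 69] [140, 129, 135, 137, 138, 138, 141, 140, 142, 142, 142, 134, 128, 152, 159, 160, 159, 161]
100 [143, 141, 141, 140, 140, 141, 142, 142, 143, 138, 124, 118, 137, 142, 144, 142] [135, 138, 140, 139, 141, 141, 141, 142, 143, 132, 121, 131, 136, 136, 136, 138, 139, 139]
130 [137, 137, 133, 138, 140, 140, 140, 141, 142, 143, 141, 131, 112, 134, 142, 143] [139, 140, 139, 140, 142, 143, 144, 138, 121, 133, 138, 137, 135, 134, 134, 134, 134, 135]
```

jog_arm(series=[{"delta_pos": [0.8, 0, 0], "rot": [0, 0, 0], "jaw": -1}, {"delta_pos": [0.8, 0, 0], "rot": [0, 0, 0], "jaw": -1}, {"delta_pos": [0.8, 0, 0], "rot": [0, 0, 0], "jaw": -1}, {"delta_pos": [0.8, 0, 0], "rot": [0, 0, 0], "jaw": -1}, {"delta_pos": [0, 0, 0], "rot": [0, 0, 0], "jaw": -1}])

```text
time_s: 22.53
eef_pos: [621.7, -144.1, 128.9]
tcp_rot: [-0.001, 0.727, 0.687, 0.001]
ft_force: [0.9, 2.4, 0.6]
width: 0.708
grasp_force: 40.2
```

jog_arm(series=[{"delta_pos": [0.8, 0, 0], "rot": [0, 0, 0], "jaw": -1}, {"delta_pos": [0.8, 0, 0], "rot": [0, 0, 0], "jaw": -1}, {"delta_pos": [0.8, 0, 0], "rot": [0, 0, 0], "jaw": -1}, {"delta_pos": [0.8, 0, 0], "rot": [0, 0, 0], "jaw": -1}, {"delta_pos": [0, 0, 0], "rot": [0, 0, 0], "jaw": -1}])

```text
time_s: 22.95
eef_pos: [623.6, -112.3, 128.9]
tcp_rot: [-0.001, 0.727, 0.686, 0.001]
ft_force: [0.4, 1.1, 1.8]
width: 0.713
grasp_force: 40.3
```

Run:
```python
from h import *
st();print(cur()[0])
p=snapshot("wrist");t=snapshot("top");s=snapshot("side");st()
a=cv2.resize(p["image"],(450,338));b=cv2.resize(t["image"][130:330,220:400],(330,338),interpolation=cv2.INTER_CUBIC)
h=max(a.shape[0],b.shape[0]);cv2.imwrite("pics/w11.png",np.hstack([a,b]))
fit("wide_tin","wide_tin",[t],(623,-97,1.51))
```

```text
22.95 [ 623.6 -112.3  128.9] R [[0.058, 0.998, 0.0], [0.998, -0.058, 0.003], [0.003, -0.0, -1.0]] F [0.4 1.1 1.8] w 0.713 g 40.3 q [ 0.405  0.666 -0.473  1.686  0.369  0.88  -0.276]
[ 623.55477409 -112.12628562   81.87963852]
23.1 [ 623.5 -114.4  128.9] R [[0.059, 0.998, 0.0], [0.998, -0.059, 0.002], [0.002, -0.0, -1.0]] F [0.2 2.7 1.7] w 0.715 g 40.3 q [ 0.407  0.666 -0.471  1.685  0.37   0.88  -0.275]
wide_tin 0.43 wide_tin [623. -97.] yaw 86.5 loss 0.969
```

jog_arm(series=[{"delta_pos": [0.4, 0, 0], "rot": [0, 0, 0], "jaw": -1}, {"delta_pos": [0.4, 0, 0], "rot": [0, 0, 0], "jaw": -1}, {"delta_pos": [0.4, 0, 0], "rot": [0, 0, 0], "jaw": -1}, {"delta_pos": [0, 0, 0], "rot": [0, 0, 0], "jaw": -1}, {"delta_pos": [0, 0, 0], "rot": [0, 0, 0], "jaw": -1}])

```text
time_s: 23.57
eef_pos: [624.2, -102.8, 128.9]
tcp_rot: [-0.001, 0.728, 0.686, 0.001]
ft_force: [-0.6, 1.0, 3.7]
width: 0.709
grasp_force: 40.3
```

jog_arm(series=[{"delta_pos": [0.15, 0, 0], "rot": [0, 0, 0], "jaw": -1}, {"delta_pos": [0.15, 0, 0], "rot": [0, 0, 0], "jaw": -1}, {"delta_pos": [0, 0, 0], "rot": [0, 0, 0], "jaw": -1}])

```text
time_s: 23.82
eef_pos: [624.3, -100.6, 128.9]
tcp_rot: [-0.0, 0.728, 0.685, 0.0]
ft_force: [0.2, -2.6, 4.9]
width: 0.715
grasp_force: 40.3
```

jog_arm(series=[{"delta_pos": [0.15, 0, 0], "rot": [0, 0, 0], "jaw": -1}, {"delta_pos": [0.15, 0, 0], "rot": [0, 0, 0], "jaw": -1}, {"delta_pos": [0, 0, 0], "rot": [0, 0, 0], "jaw": -1}])

```text
time_s: 24.07
eef_pos: [624.5, -97.2, 128.8]
tcp_rot: [-0.0, 0.728, 0.685, 0.0]
ft_force: [-0.3, -2.3, 4.5]
width: 0.712
grasp_force: 40.3
```

jog_arm(series=[{"delta_pos": [0.15, 0, 0], "rot": [0, 0, 0], "jaw": -1}, {"delta_pos": [0.1, 0, 0], "rot": [0, 0, 0], "jaw": -1}, {"delta_pos": [0, 0, 0], "rot": [0, 0, 0], "jaw": -1}])

```text
time_s: 24.32
eef_pos: [624.6, -95.1, 128.9]
tcp_rot: [-0.0, 0.728, 0.685, 0.0]
ft_force: [0.2, -3.8, 6.4]
width: 0.71
grasp_force: 40.3
```

Run:
```python
from h import *
st();print(cur()[0])
t=snapshot("top");s=snapshot("side")
b=cv2.resize(t["image"][150:230,230:350],(720,480),interpolation=cv2.INTER_CUBIC);cv2.imwrite("pics/t12.png",b)
```

```text
24.32 [624.6 -95.1 128.9] R [[0.06, 0.998, -0.0], [0.998, -0.06, 0.001], [0.001, -0.0, -1.0]] F [ 0.2 -3.8  6.4] w 0.71 g 40.3 q [ 0.376  0.663 -0.47   1.691  0.37   0.878 -0.308]
[624.63808708 -95.04248124  81.85927911]
```

jog_arm(series=[{"delta_pos": [0.15, 0, 0], "rot": [0, 0, 0], "jaw": -1}, {"delta_pos": [0.15, 0, 0], "rot": [0, 0, 0], "jaw": -1}, {"delta_pos": [0, 0, 0], "rot": [0, 0, 0], "jaw": -1}])

```text
time_s: 24.67
eef_pos: [624.8, -92.0, 128.8]
tcp_rot: [-0.0, 0.728, 0.685, 0.0]
ft_force: [-1.2, -3.6, 6.5]
width: 0.71
grasp_force: 40.3
```

jog_arm(series=[{"delta_pos": [0.15, 0, 0], "rot": [0, 0, 0], "jaw": -1}, {"delta_pos": [0.15, 0, 0], "rot": [0, 0, 0], "jaw": -1}, {"delta_pos": [0, 0, 0], "rot": [0, 0, 0], "jaw": -1}])

```text
time_s: 24.92
eef_pos: [625.0, -89.0, 128.8]
tcp_rot: [-0.0, 0.728, 0.685, 0.0]
ft_force: [-0.7, -3.5, 4.7]
width: 0.713
grasp_force: 40.3
```

Run:
```python
from h import *
st();g,R=cur();print(g)
p=snapshot("wrist");s=snapshot("side");t=snapshot("top")
im=p["image"]
# lid front edge and tin end: predicted
for d in(55,57,59):print(d,np.round(proj(p,g+R.apply([d,0,0])+[0,0,-10]),1))
a=cv2.resize(im[90:270,150:410],(520,360),interpolation=cv2.INTER_CUBIC)
b=cv2.resize(s["image"][190:270,260:330],(280,320),interpolation=cv2.INTER_CUBIC)
b=cv2.copyMakeBorder(b,0,40,0,0,0);cv2.imwrite("pics/w13.png",np.hstack([a,b]))
```

```text
24.92 [625.  -89.  128.8] R [[0.06, 0.998, -0.0], [0.998, -0.06, 0.001], [0.001, -0.0, -1.0]] F [-0.7 -3.5  4.7] w 0.713 g 40.3 q [ 0.367  0.662 -0.471  1.692  0.37   0.877 -0.318]
[624.97890872 -88.94771713  81.84649638]
55 [281.  170.4]
57 [281. 166.]
59 [281.  161.6]
```

View pics/w13.png

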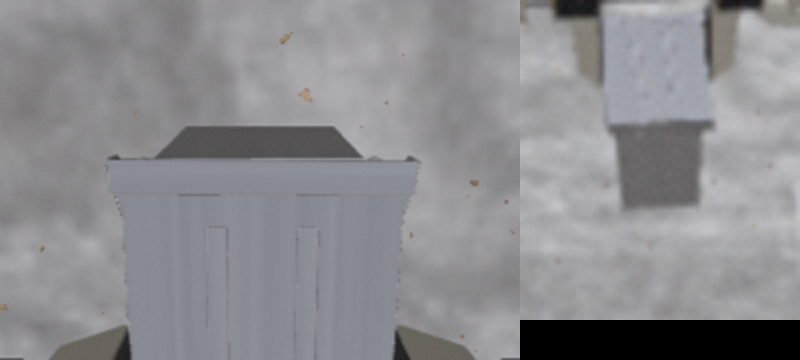

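Lid front edge (row ~158) is flush with the tin's far end (dark end wall right below it), and the steady −3.5 N shows the stop carrying the tin along: wide lid home to within a millimetre or so. Side view agrees. Release and go to the narrow lid.

Run:
```python
from h import *
g,R=cur()
plan([(g+[0,0,60],R,1,30,0),((431,-88,150),RT(-14),1,38,1)],start=(g,R))
```

```text
[{"delta_pos":[0,0,-3.0],"rot":[0,0,0],"jaw":1},{"delta_pos":[0.01,0,-3.0],"rot":[0,0,0],"jaw":1},{"delta_pos":[-0.07,-1.29,-0.05],"rot":[0,0,6.7],"jaw":1},{"delta_pos":[-0.22,-1.28,-0.06],"rot":[-0.01,0,6.7],"jaw":1},{"delta_pos":[-0.37,-1.24,-0.05],"rot":[0,-0.01,6.71],"jaw":1},{"delta_pos":[-0.51,-1.18,-0.06],"rot":[-0.01,0,6.7],"jaw":1},{"delta_pos":[-0.65,-1.12,-0.05],"rot":[0,0,6.7],"jaw":1},{"delta_pos":[-0.77,-1.04,-0.06],"rot":[-0.01,0,6.7],"jaw":1},{"delta_pos":[-0.89,-0.94,-0.05],"rot":[0,-0.01,6.71],"jaw":1},{"delta_pos":[-0.99,-0.83,-0.06],"rot":[-0.01,0,6.7],"jaw":1}]
[{"delta_pos":[-1.09,-0.71,-0.05],"rot":[0,0,6.7],"jaw":1},{"delta_pos":[-1.15,-0.57,-0.05],"rot":[0,0,6.7],"jaw":1},{"delta_pos":[-1.22,-0.44,-0.06],"rot":[-0.01,-0.01,6.7],"jaw":1},{"delta_pos":[-1.26,-0.29,-0.05],"rot":[0,0,6.71],"jaw":1},{"delta_pos":[-1.29,-0.15,-0.06],"rot":[-0.01,0,6.7],"jaw":1},{"delta_pos":[-1.29,0.01,-0.05],"rot":[0,0,6.7],"jaw":1},{"delta_pos":[-1.28,0.16,-0.06],"rot":[-0.01,-0.01,6.7],"jaw":1},{"delta_pos":[0,0,0],"rot":[0,0,0],"jaw":1}]
18 end G [431. -88. 150.]
```

jog_arm(series=[{"delta_pos": [0, 0, 0], "rot": [0, 0, 0], "jaw": 0.6}, {"delta_pos": [0, 0, 0], "rot": [0, 0, 0], "jaw": 0.8}, {"delta_pos": [0, 0, 0], "rot": [0, 0, 0], "jaw": 1}, {"delta_pos": [0, 0, 0], "rot": [0, 0, 0], "jaw": 1}])

```text
time_s: 25.4
eef_pos: [624.7, -88.2, 128.4]
tcp_rot: [-0.001, 0.728, 0.686, 0.0]
ft_force: [-0.3, 0.8, 0.5]
width: 0.954
grasp_force: 0.0
```

jog_arm(series=[{"delta_pos": [0, 0, -3.0], "rot": [0, 0, 0], "jaw": 1}, {"delta_pos": [0, 0, -3.0], "rot": [0, 0, 0], "jaw": 1}, {"delta_pos": [-0.07, -1.29, -0.05], "rot": [0, 0, 6.7], "jaw": 1}, {"delta_pos": [-0.22, -1.28, -0.05], "rot": [0, 0, 6.7], "jaw": 1}, {"delta_pos": [-0.37, -1.24, -0.05], "rot": [0, 0, 6.7], "jaw": 1}, {"delta_pos": [-0.51, -1.18, -0.05], "rot": [0, 0, 6.7], "jaw": 1}, {"delta_pos": [-0.65, -1.12, -0.05], "rot": [0, 0, 6.7], "jaw": 1}, {"delta_pos": [-0.77, -1.04, -0.05], "rot": [0, 0, 6.7], "jaw": 1}, {"delta_pos": [-0.89, -0.94, -0.05], "rot": [0, 0, 6.7], "jaw": 1}, {"delta_pos": [-0.99, -0.83, -0.05], "rot": [0, 0, 6.7], "jaw": 1}])

```text
time_s: 26.23
eef_pos: [520.8, -88.1, 192.7]
tcp_rot: [-0.001, 0.96, 0.281, 0.0]
ft_force: [0.6, 0.5, 1.5]
width: 0.999
grasp_force: 0.0
```

jog_arm(series=[{"delta_pos": [-1.09, -0.71, -0.05], "rot": [0, 0, 6.7], "jaw": 1}, {"delta_pos": [-1.15, -0.57, -0.05], "rot": [0, 0, 6.7], "jaw": 1}, {"delta_pos": [-1.22, -0.44, -0.05], "rot": [0, 0, 6.7], "jaw": 1}, {"delta_pos": [-1.26, -0.29, -0.05], "rot": [0, 0, 6.7], "jaw": 1}, {"delta_pos": [-1.29, -0.15, -0.05], "rot": [0, 0, 6.7], "jaw": 1}, {"delta_pos": [-1.29, 0, -0.05], "rot": [0, 0, 6.7], "jaw": 1}, {"delta_pos": [-1.28, 0.16, -0.05], "rot": [0, 0, 6.7], "jaw": 1}, {"delta_pos": [0, 0, 0], "rot": [0, 0, 0], "jaw": 1}, {"delta_pos": [0, 0, 0], "rot": [0, 0, 0], "jaw": 1}, {"delta_pos": [0, 0, 0], "rot": [0, 0, 0], "jaw": 1}])

```text
time_s: 27.07
eef_pos: [431.8, -87.8, 196.5]
tcp_rot: [-0.001, 0.993, -0.12, 0.0]
ft_force: [0.3, 0.2, -0.2]
width: 1.003
grasp_force: 0.0
```

Run:
```python
from h import *
p=snapshot("wrist");t=snapshot("top");s=snapshot("side")
fit("narrow_lid","narrow_lid",[p],(431,-88,-.24))
fit("narrow_lid","narrow_lid",[s],(431,-88,-.24))
# wide tin+lid check
fit("narrow_tin","narrow_tin",[t,s],(457,-286,1.56))
for c in("wide_lid","wide_tin"):
    for r in spotter.masks_of(t,c)[:1]:print(c,r["p"],r["extent"])
    for r in spotter.masks_of(s,c)[:1]:print(c,r["p"],r["extent"])
st();g,R=cur();print(g)
cv2.imwrite("pics/w14.png",p["image"]);cv2.imwrite("pics/t14.png",t["image"])
```

```text
narrow_lid 0.9 narrow_lid [429.8 -85.7] yaw -13.6 loss 0.067
narrow_lid 0.74 narrow_lid [431.  -88.4] yaw -13.7 loss 0.077
narrow_tin 0.97 narrow_tin 0.85 narrow_tin [ 457.  -287.7] yaw 88.0 loss 0.061
wide_lid 0.93 [244.7, 173.1, 293.8, 205.4]
wide_lid 0.6 [279.2, 192.3, 310.0, 224.7]
wide_tin 0.82 [283.2, 224.1, 305.1, 242.5]
27.62 [431.  -88.1 196.3] R [[0.97, -0.241, -0.0], [-0.241, -0.97, 0.001], [-0.001, -0.001, -1.0]] F [-0.8  0.4 -0.4] w 1.0 g 0.0 q [ 0.19   0.264 -0.131  2.115  0.048  0.765 -1.785]
[431.02503336 -88.03413783 149.28096253]
```

jog_arm(series=[{"delta_pos": [-0.05, -0.05, 3.5], "rot": [0, 0, 0], "jaw": 1}, {"delta_pos": [-0.05, 0, 3.5], "rot": [0, 0, 0], "jaw": 1}, {"delta_pos": [0, 0, 2.5], "rot": [0, 0, 0], "jaw": 0.6}, {"delta_pos": [0, 0, 1], "rot": [0, 0, 0], "jaw": 0.5}, {"delta_pos": [0, 0, 1], "rot": [0, 0, 0], "jaw": 0.5}, {"delta_pos": [0, 0, 0.8], "rot": [0, 0, 0], "jaw": 0.5}, {"delta_pos": [0, 0, 0], "rot": [0, 0, 0], "jaw": 0.5}, {"delta_pos": [0, 0, 0], "rot": [0, 0, 0], "jaw": 0.5}, {"delta_pos": [0, 0, 0], "rot": [0, 0, 0], "jaw": 0.5}])

```text
time_s: 28.37
eef_pos: [430.5, -87.2, 73.9]
tcp_rot: [-0.001, 0.993, -0.122, 0.0]
ft_force: [-0.2, 0.4, 0.8]
width: 0.75
grasp_force: 0.0
```

Run:
```python
from h import *
st();g,R=cur();print(g)
```

```text
28.37 [430.5 -87.2  73.9] R [[0.97, -0.241, 0.001], [-0.241, -0.97, 0.001], [0.0, -0.001, -1.0]] F [-0.2  0.4  0.8] w 0.75 g 0.0 q [ 0.157  0.481 -0.1    2.224  0.107  0.44  -1.843]
[430.5635958  -87.20147692  26.85467644]
```

jog_arm(series=[{"delta_pos": [0, 0, 0.4], "rot": [0, 0, 0], "jaw": 0.5}, {"delta_pos": [0, 0, 0.2], "rot": [0, 0, 0], "jaw": 0.4}, {"delta_pos": [0, 0, 0], "rot": [0, 0, 0], "jaw": 0.2}, {"delta_pos": [0, 0, 0], "rot": [0, 0, 0], "jaw": -1}, {"delta_pos": [0, 0, 0], "rot": [0, 0, 0], "jaw": -1}, {"delta_pos": [0, 0, 0], "rot": [0, 0, 0], "jaw": -1}, {"delta_pos": [0, 0, 0], "rot": [0, 0, 0], "jaw": -1}, {"delta_pos": [0, 0, 0], "rot": [0, 0, 0], "jaw": -1}])

```text
time_s: 29.03
eef_pos: [430.2, -87.2, 67.4]
tcp_rot: [-0.001, 0.993, -0.122, -0.0]
ft_force: [0.1, 0.5, 2.1]
width: 0.541
grasp_force: 40.0
```

Run:
```python
from h import *
st();g,R=cur();print(g)
plan([(g+[0,0,100],R,-1,34,0),((452,-470,115),RT(88.3),-1,38,1)],start=(g,R))
```

```text
29.03 [430.2 -87.2  67.4] R [[0.97, -0.241, -0.0], [-0.241, -0.97, 0.001], [-0.0, -0.001, -1.0]] F [0.1 0.5 2.1] w 0.541 g 40.0 q [ 0.154  0.494 -0.097  2.228  0.11   0.423 -1.846]
[430.19683934 -87.12378512  20.44153233]
[{"delta_pos":[0,0,-3.33],"rot":[0,0,0],"jaw":-1},{"delta_pos":[0,-0.01,-3.34],"rot":[0,0,0],"jaw":-1},{"delta_pos":[0,0,-3.33],"rot":[0,0,0],"jaw":-1},{"delta_pos":[0.71,2.29,0.03],"rot":[0,0,-6.39],"jaw":-1},{"delta_pos":[0.45,2.35,0.03],"rot":[-0.01,-0.01,-6.39],"jaw":-1},{"delta_pos":[0.19,2.39,0.03],"rot":[0,0,-6.39],"jaw":-1},{"delta_pos":[-0.09,2.4,0.04],"rot":[0,0,-6.4],"jaw":-1},{"delta_pos":[-0.34,2.37,0.03],"rot":[-0.01,0,-6.39],"jaw":-1},{"delta_pos":[-0.61,2.32,0.03],"rot":[0,-0.01,-6.39],"jaw":-1},{"delta_pos":[-0.87,2.23,0.03],"rot":[-0.01,0,-6.39],"jaw":-1}]
[{"delta_pos":[-1.1,2.13,0.04],"rot":[0,0,-6.39],"jaw":-1},{"delta_pos":[-1.34,1.98,0.03],"rot":[0,0,-6.39],"jaw":-1},{"delta_pos":[-1.55,1.83,0.03],"rot":[-0.01,-0.01,-6.39],"jaw":-1},{"delta_pos":[-1.75,1.65,0.03],"rot":[0,0,-6.4],"jaw":-1},{"delta_pos":[-1.91,1.44,0.04],"rot":[0,0,-6.39],"jaw":-1},{"delta_pos":[-2.06,1.21,0.03],"rot":[-0.01,-0.01,-6.39],"jaw":-1},{"delta_pos":[-2.19,0.98,0.03],"rot":[0,0,-6.39],"jaw":-1},{"delta_pos":[-2.29,0.73,0.04],"rot":[0,0,-6.39],"jaw":-1},{"delta_pos":[-2.34,0.47,0.03],"rot":[-0.01,0,-6.39],"jaw":-1},{"delta_pos":[0,0,0],"rot":[0,0,0],"jaw":-1}]
20 end G [ 452.  -469.9  115. ]
```

jog_arm(series=[{"delta_pos": [0, 0, -3.33], "rot": [0, 0, 0], "jaw": -1}, {"delta_pos": [0, 0, -3.33], "rot": [0, 0, 0], "jaw": -1}, {"delta_pos": [0, 0, -3.33], "rot": [0, 0, 0], "jaw": -1}, {"delta_pos": [0.71, 2.29, 0.03], "rot": [0, 0, -6.39], "jaw": -1}, {"delta_pos": [0.45, 2.35, 0.03], "rot": [0, 0, -6.39], "jaw": -1}, {"delta_pos": [0.19, 2.39, 0.03], "rot": [0, 0, -6.39], "jaw": -1}, {"delta_pos": [-0.09, 2.4, 0.04], "rot": [0, 0, -6.4], "jaw": -1}, {"delta_pos": [-0.34, 2.37, 0.03], "rot": [0, 0, -6.39], "jaw": -1}, {"delta_pos": [-0.61, 2.32, 0.03], "rot": [0, 0, -6.39], "jaw": -1}, {"delta_pos": [-0.87, 2.23, 0.03], "rot": [0, 0, -6.39], "jaw": -1}])

```text
time_s: 29.87
eef_pos: [439.3, -255.9, 164.7]
tcp_rot: [-0.001, 0.963, 0.268, -0.0]
ft_force: [-0.1, 1.2, -1.6]
width: 0.539
grasp_force: 40.0
```

jog_arm(series=[{"delta_pos": [-1.1, 2.13, 0.04], "rot": [0, 0, -6.39], "jaw": -1}, {"delta_pos": [-1.34, 1.98, 0.03], "rot": [0, 0, -6.39], "jaw": -1}, {"delta_pos": [-1.55, 1.83, 0.03], "rot": [0, 0, -6.39], "jaw": -1}, {"delta_pos": [-1.75, 1.65, 0.03], "rot": [0, 0, -6.4], "jaw": -1}, {"delta_pos": [-1.91, 1.44, 0.04], "rot": [0, 0, -6.39], "jaw": -1}, {"delta_pos": [-2.06, 1.21, 0.03], "rot": [0, 0, -6.39], "jaw": -1}, {"delta_pos": [-2.19, 0.98, 0.03], "rot": [0, 0, -6.39], "jaw": -1}, {"delta_pos": [-2.29, 0.73, 0.04], "rot": [0, 0, -6.39], "jaw": -1}, {"delta_pos": [-2.34, 0.47, 0.03], "rot": [0, 0, -6.39], "jaw": -1}, {"delta_pos": [0, 0, 0], "rot": [0, 0, 0], "jaw": -1}])

```text
time_s: 30.7
eef_pos: [449.7, -475.9, 160.6]
tcp_rot: [0.0, 0.717, 0.697, -0.001]
ft_force: [-1.3, -0.5, -1.7]
width: 0.537
grasp_force: 40.0
```

jog_arm(series=[{"delta_pos": [0, 0, 0], "rot": [0, 0, 0], "jaw": -1}, {"delta_pos": [0, 0, 0], "rot": [0, 0, 0], "jaw": -1}])

```text
time_s: 30.87
eef_pos: [451.7, -469.3, 161.1]
tcp_rot: [-0.001, 0.718, 0.696, 0.001]
ft_force: [0.0, 0.6, -0.7]
width: 0.536
grasp_force: 40.0
```

```bash
cat >> h.py <<'E'
def edges(p,rows,c0,c1):
    """print outline columns (mask) and strong gradients per row"""
    g=cv2.GaussianBlur(cv2.cvtColor(p["image"],6),(3,1),0).astype(int)
    for r in rows:print(r,g[r,c0:c1].tolist())
E
python3 - <<'E'
from h import *
st();g,R=cur();print(g)
p=snapshot("wrist")
for th in("narrow_tin","narrow_lid"):
    for r in spotter.masks_of(p,th)[:1]:
        m=r["region"];print(th,round(r["p"],2),np.round(r["extent"],1))
        for y in np.where(m.any(1))[0][::12]:
            c=np.where(m[y])[0];print((int(y),int(c[0]),int(c[-1]),(c[0]+c[-1]+1)/2),end=' ')
        print()
def W(u,v,z,x=457,y=-287.7,a=np.radians(88.3)):
    c,s_=np.cos(a),np.sin(a);return proj(p,(x+c*u-s_*v,y+s_*u+c*v,z))
print("tin pred",[np.round(W(u,v,50),1).tolist() for u in(-78,-60,-40) for v in(-21.5,21.5)])
print("lid pred",[np.round(proj(p,g+R.apply([d,w,0])+[0,0,-10]),1).tolist() for d in(79,) for w in(-27.5,27.5)])
cv2.imwrite("pics/w15.png",cv2.resize(p["image"][0:300,130:430],(600,600),interpolation=cv2.INTER_CUBIC))
E
```

```text
30.87 [ 451.7 -469.3  161.1] R [[0.031, 1.0, -0.001], [1.0, -0.031, 0.002], [0.002, -0.001, -1.0]] F [ 0.   0.6 -0.7] w 0.536 g 40.0 q [ 1.024  0.651 -0.469  1.612  0.339  0.962  0.41 ]
[ 451.6879415  -469.23345629  114.07982882]
narrow_tin 0.84 [238.5   0.  317.1  79.9]
(0, 238, 317, np.float64(278.0)) (12, 239, 317, np.float64(278.5)) (24, 239, 316, np.float64(278.0)) (36, 240, 316, np.float64(278.5)) (48, 240, 316, np.float64(278.5)) (60, 241, 316, np.float64(279.0)) (72, 252, 304, np.float64(278.5)) 
narrow_lid 0.67 [217.9 118.5 347.2 359.5]
(118, 220, 341, np.float64(281.0)) (130, 218, 343, np.float64(281.0)) (142, 223, 338, np.float64(281.0)) (154, 226, 335, np.float64(281.0)) (166, 226, 335, np.float64(281.0)) (178, 227, 334, np.float64(281.0)) (190, 227, 334, np.float64(281.0)) (202, 228, 333, np.float64(281.0)) (214, 228, 332, np.float64(280.5)) (226, 229, 332, np.float64(281.0)) (238, 229, 331, np.float64(280.5)) (250, 230, 331, np.float64(281.0)) (262, 231, 330, np.float64(281.0)) (274, 232, 329, np.float64(281.0)) (286, 232, 328, np.float64(280.5)) (298, 233, 326, np.float64(280.0)) (340, 234, 326, np.float64(280.5)) (352, 235, 325, np.float64(280.5)) 
tin pred [[318.5, 70.1], [242.9, 70.3], [319.5, 34.8], [241.8, 35.0], [320.8, -6.9], [240.5, -6.7]]
lid pred [[217.5, 115.1], [344.6, 115.2]]
```

View pics/w15.png

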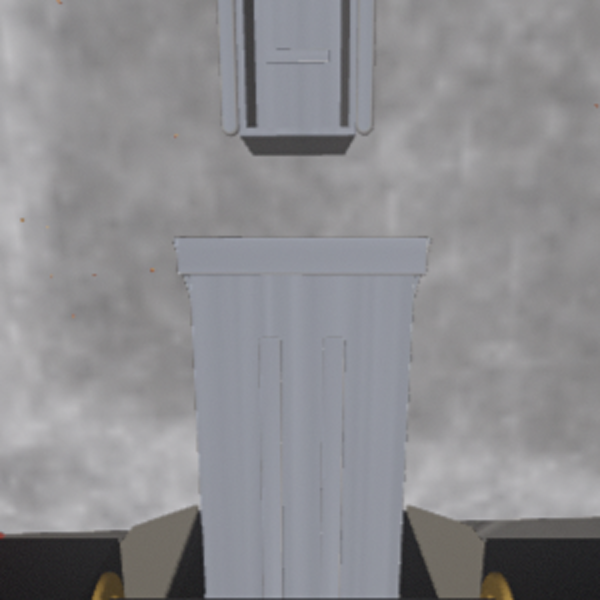

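The lid is square in the grip with its mouth at crop rows 237–272. The tin's bead ends are at crop row ~135, so the tin sits about 1.3 mm left of the prediction. From here I'll check numerically with the masks only: I have now viewed 12 pictures, which is over the 10 allowed.

jog_arm(series=[{"delta_pos": [1.8, -0.04, 0], "rot": [0, 0, -0.4], "jaw": -1}, {"delta_pos": [1.84, -0.03, 0], "rot": [0, 0, 0], "jaw": -1}, {"delta_pos": [0, 0, 1.5], "rot": [0, 0, 0], "jaw": -1}, {"delta_pos": [0, 0, 1.5], "rot": [0, 0, 0], "jaw": -1}, {"delta_pos": [0, 0, 1], "rot": [0, 0, 0], "jaw": -1}, {"delta_pos": [0, 0, 0.6], "rot": [0, 0, 0], "jaw": -1}, {"delta_pos": [0, 0, 0], "rot": [0, 0, 0], "jaw": -1}, {"delta_pos": [0, 0, 0], "rot": [0, 0, 0], "jaw": -1}, {"delta_pos": [0, 0, 0], "rot": [0, 0, 0], "jaw": -1}])

```text
time_s: 31.77
eef_pos: [452.6, -433.9, 116.3]
tcp_rot: [0.0, 0.715, 0.699, 0.0]
ft_force: [0.1, 0.7, -2.4]
width: 0.539
grasp_force: 40.0
```

```bash
cat > chk.py <<'E'
from h import *
st();g,R=cur();print(g)
p=snapshot("wrist")
for th in("narrow_tin","narrow_lid"):
    for r in spotter.masks_of(p,th)[:1]:
        m=r["region"];print(th,round(r["p"],2),np.round(r["extent"],1))
        for y in np.where(m.any(1))[0][::12][:14]:
            c=np.where(m[y])[0];print((int(y),int(c[0]),int(c[-1]),float((c[0]+c[-1]+1)/2)),end=' ')
        print()
def W(u,v,z,x=455.7,y=-286.3,a=np.radians(88.6)):
    c,s_=np.cos(a),np.sin(a);return proj(p,(x+c*u-s_*v,y+s_*u+c*v,z))
print("tin pred",[np.round(W(u,v,50),1).tolist() for u in(-78,-60,-20) for v in(-21.5,21.5)])
print("lid pred",[np.round(proj(p,g+R.apply([77.5,w,0])+[0,0,-10]),1).tolist() for w in(-27.5,27.5)])
st()
E
python3 chk.py
```

```text
31.77 [ 452.6 -433.9  116.3] R [[0.023, 1.0, 0.001], [1.0, -0.023, 0.001], [0.001, 0.001, -1.0]] F [ 0.1  0.7 -2.4] w 0.539 g 40.0 q [ 0.981  0.669 -0.455  1.714  0.372  0.845  0.338]
[ 452.62081547 -433.83384      69.31556249]
narrow_tin 0.91 [230.8   0.  327.6 119.7]
(0, 229, 331, 280.5) (12, 229, 329, 279.5) (24, 230, 329, 280.0) (36, 229, 329, 279.5) (48, 230, 328, 279.5) (60, 231, 327, 279.5) (72, 231, 327, 279.5) (84, 232, 327, 280.0) (96, 232, 327, 280.0) (108, 233, 326, 280.0) 
narrow_lid 0.85 [217.  117.2 349.2 362.6]
(118, 219, 340, 280.0) (130, 218, 342, 280.5) (142, 223, 338, 281.0) (154, 225, 335, 280.5) (166, 226, 335, 281.0) (178, 227, 334, 281.0) (190, 227, 334, 281.0) (202, 228, 333, 281.0) (214, 228, 332, 280.5) (226, 229, 332, 281.0) (238, 229, 331, 280.5) (250, 230, 331, 281.0) (262, 231, 330, 281.0) (274, 232, 329, 281.0) 
tin pred [[326.0, 136.3], [234.2, 136.2], [327.7, 95.5], [232.6, 95.3], [331.8, -6.5], [228.7, -6.7]]
lid pred [[217.7, 118.8], [344.4, 118.8]]
31.92 [ 452.5 -433.9  116.4] R [[0.023, 1.0, 0.001], [1.0, -0.023, 0.0], [0.0, 0.001, -1.0]] F [ 1.2 -0.5 -1.3] w 0.537 g 40.0 q [ 0.981  0.669 -0.455  1.714  0.372  0.845  0.338]
```

jog_arm(series=[{"delta_pos": [0, -0.04, 0.2], "rot": [0, 0, 0], "jaw": -1}, {"delta_pos": [0, 0, 0.2], "rot": [0, 0, 0], "jaw": -1}, {"delta_pos": [0, 0, 0.1], "rot": [0, 0, 0], "jaw": -1}, {"delta_pos": [0, 0, 0], "rot": [0, 0, 0], "jaw": -1}, {"delta_pos": [0, 0, 0], "rot": [0, 0, 0], "jaw": -1}])

```text
time_s: 32.33
eef_pos: [451.7, -433.6, 110.5]
tcp_rot: [-0.001, 0.715, 0.699, 0.0]
ft_force: [0.2, 0.4, -0.7]
width: 0.538
grasp_force: 40.0
```

jog_arm(series=[{"delta_pos": [0, 0, 0.05], "rot": [0, 0, 0], "jaw": -1}, {"delta_pos": [0, 0, 0], "rot": [0, 0, 0], "jaw": -1}, {"delta_pos": [0, 0, 0], "rot": [0, 0, 0], "jaw": -1}])

```text
time_s: 32.58
eef_pos: [451.8, -433.6, 110.2]
tcp_rot: [-0.0, 0.715, 0.699, 0.0]
ft_force: [0.1, -0.3, -1.0]
width: 0.539
grasp_force: 40.0
```

jog_arm(series=[{"delta_pos": [0, 0, 0.05], "rot": [0, 0, 0], "jaw": -1}, {"delta_pos": [0, 0, 0], "rot": [0, 0, 0], "jaw": -1}, {"delta_pos": [0, 0, 0], "rot": [0, 0, 0], "jaw": -1}])

```text
time_s: 32.83
eef_pos: [451.8, -433.6, 109.7]
tcp_rot: [-0.0, 0.715, 0.699, 0.0]
ft_force: [-0.2, -0.5, 0.2]
width: 0.541
grasp_force: 40.0
```

jog_arm(series=[{"delta_pos": [0, 0, 0.05], "rot": [0, 0, 0], "jaw": -1}, {"delta_pos": [0, 0, 0], "rot": [0, 0, 0], "jaw": -1}, {"delta_pos": [0, 0, 0], "rot": [0, 0, 0], "jaw": -1}])

```text
time_s: 33.08
eef_pos: [451.8, -433.6, 109.3]
tcp_rot: [-0.0, 0.715, 0.699, 0.0]
ft_force: [-0.0, 0.6, 0.4]
width: 0.538
grasp_force: 40.0
```

```bash
python3 chk.py
```

```text
33.08 [ 451.8 -433.6  109.3] R [[0.023, 1.0, -0.0], [1.0, -0.023, 0.001], [0.001, -0.0, -1.0]] F [-0.   0.6  0.4] w 0.538 g 40.0 q [ 0.979  0.677 -0.452  1.719  0.378  0.833  0.334]
[ 451.83418308 -433.54730249   62.25947704]
narrow_tin 0.7 [227.8   0.  331.5 123.9]
(0, 228, 333, 281.0) (12, 230, 333, 282.0) (24, 230, 333, 282.0) (36, 230, 332, 281.5) (48, 230, 331, 281.0) (60, 232, 331, 282.0) (72, 231, 331, 281.5) (84, 232, 330, 281.5) (96, 232, 330, 281.5) (108, 232, 328, 280.5) 
narrow_lid 0.72 [214.9 115.7 346.4 364.6]
(118, 219, 320, 270.0) (130, 218, 343, 281.0) (142, 223, 338, 281.0) (154, 226, 336, 281.5) (166, 226, 335, 281.0) (178, 226, 334, 280.5) (190, 227, 334, 281.0) (202, 228, 332, 280.5) (214, 228, 332, 280.5) (226, 229, 332, 281.0) (238, 229, 331, 280.5) (250, 230, 331, 281.0) (262, 231, 330, 281.0) (274, 232, 329, 281.0) 
tin pred [[329.8, 137.9], [233.9, 137.8], [331.7, 95.2], [232.2, 95.0], [336.4, -11.9], [228.1, -12.1]]
lid pred [[217.7, 118.8], [344.4, 118.8]]
33.23 [ 451.9 -433.6  109.3] R [[0.023, 1.0, -0.0], [1.0, -0.023, 0.001], [0.001, -0.0, -1.0]] F [-0.   2.   0.7] w 0.537 g 40.0 q [ 0.979  0.677 -0.452  1.719  0.378  0.833  0.334]
```

jog_arm(series=[{"delta_pos": [0, 0, -0.11], "rot": [0, 0, 0], "jaw": -1}, {"delta_pos": [0.5, 0, 0], "rot": [0, 0, 0], "jaw": -1}, {"delta_pos": [0.5, 0, 0], "rot": [0, 0, 0], "jaw": -1}, {"delta_pos": [0.5, 0, 0], "rot": [0, 0, 0], "jaw": -1}, {"delta_pos": [0, 0, 0], "rot": [0, 0, 0], "jaw": -1}])

```text
time_s: 33.65
eef_pos: [452.4, -416.8, 110.2]
tcp_rot: [-0.001, 0.714, 0.7, 0.001]
ft_force: [-0.5, 0.9, -0.2]
width: 0.538
grasp_force: 40.0
```

jog_arm(series=[{"delta_pos": [0.5, 0, 0], "rot": [0, 0, 0], "jaw": -1}, {"delta_pos": [0.5, 0, 0], "rot": [0, 0, 0], "jaw": -1}, {"delta_pos": [0, 0, 0], "rot": [0, 0, 0], "jaw": -1}, {"delta_pos": [0, 0, 0], "rot": [0, 0, 0], "jaw": -1}])

```text
time_s: 33.98
eef_pos: [452.4, -408.1, 110.3]
tcp_rot: [-0.001, 0.715, 0.699, 0.0]
ft_force: [-0.9, 0.1, -0.1]
width: 0.537
grasp_force: 40.0
```

```bash
python3 chk.py
python3 - <<'E'
from h import *
t=snapshot("top");fit("narrow_tin","narrow_tin",[t],(456,-286,1.55))
print(spotter.spot_in(t,"narrow_tin")[:1])
E
```

```text
33.98 [ 452.4 -408.1  110.3] R [[0.022, 1.0, -0.0], [1.0, -0.022, 0.001], [0.001, -0.0, -1.0]] F [-0.9  0.1 -0.1] w 0.537 g 40.0 q [ 0.954  0.655 -0.455  1.763  0.377  0.812  0.296]
[ 452.43062877 -408.05375712   63.31563448]
narrow_tin 0.91 [230.3   0.  333.5 120.4]
(0, 229, 334, 282.0) (12, 229, 333, 281.5) (24, 230, 333, 282.0) (36, 230, 332, 281.5) (48, 231, 332, 282.0) (60, 231, 331, 281.5) (72, 232, 331, 282.0) (84, 233, 330, 282.0) (96, 233, 329, 281.5) (108, 233, 329, 281.5) 
narrow_lid 0.64 [215.4 116.8 348.5 362.9]
(118, 219, 222, 221.0) (130, 218, 341, 280.0) (142, 223, 338, 281.0) (154, 225, 335, 280.5) (166, 226, 335, 281.0) (178, 227, 334, 281.0) (190, 227, 334, 281.0) (202, 228, 333, 281.0) (214, 228, 332, 280.5) (226, 229, 332, 281.0) (238, 229, 331, 280.5) (250, 230, 331, 281.0) (262, 231, 330, 281.0) (274, 232, 329, 281.0) 
tin pred [[327.1, 193.0], [236.4, 192.8], [328.9, 154.6], [235.0, 154.4], [333.1, 59.0], [231.4, 58.7]]
lid pred [[217.6, 118.8], [344.3, 118.8]]
34.13 [ 452.3 -408.8  110.2] R [[0.023, 1.0, -0.0], [1.0, -0.023, 0.001], [0.001, -0.0, -1.0]] F [-0.1  0.8 -0.6] w 0.536 g 40.0 q [ 0.954  0.656 -0.454  1.762  0.377  0.812  0.296]
narrow_tin [ 456. -286.] yaw 88.8 loss nan
[{'extent': [316.6, 250.0, 372.3, 267.9], 'p': 0.66}]h.py:56: RuntimeWarning: invalid value encountered in scalar divide
  print(name,np.round(r.x[:2],1),"yaw",round(np.degrees(r.x[2]/50),1),"loss",round(r.fun/len(ms),3));return r.x
```

jog_arm(series=[{"delta_pos": [0.8, 0.03, 0], "rot": [0, 0, 0], "jaw": -1}, {"delta_pos": [0.8, 0, 0], "rot": [0, 0, 0], "jaw": -1}, {"delta_pos": [0.8, 0, 0], "rot": [0, 0, 0], "jaw": -1}, {"delta_pos": [0.8, 0, 0], "rot": [0, 0, 0], "jaw": -1}, {"delta_pos": [0.8, 0, 0], "rot": [0, 0, 0], "jaw": -1}, {"delta_pos": [0, 0, 0], "rot": [0, 0, 0], "jaw": -1}, {"delta_pos": [0, 0, 0], "rot": [0, 0, 0], "jaw": -1}])

```text
time_s: 34.87
eef_pos: [453.8, -367.7, 110.5]
tcp_rot: [-0.001, 0.715, 0.7, 0.0]
ft_force: [-0.5, 0.6, 0.3]
width: 0.536
grasp_force: 40.0
```

```bash
python3 chk.py
```

```text
34.87 [ 453.8 -367.7  110.5] R [[0.021, 1.0, -0.0], [1.0, -0.021, 0.001], [0.001, -0.0, -1.0]] F [-0.5  0.6  0.3] w 0.536 g 40.0 q [ 0.908  0.624 -0.459  1.828  0.376  0.777  0.232]
[ 453.76258858 -367.64362018   63.45631734]
narrow_tin 0.91 [230.    0.  335.4 118.2]
(0, 229, 333, 281.5) (12, 229, 333, 281.5) (24, 229, 332, 281.0) (36, 230, 332, 281.5) (48, 230, 330, 280.5) (60, 231, 331, 281.5) (72, 231, 330, 281.0) (84, 232, 330, 281.5) (96, 232, 329, 281.0) (108, 233, 328, 281.0) 
narrow_lid 0.59 [214.4 118.  347.7 363.4]
(118, 219, 342, 281.0) (130, 218, 343, 281.0) (142, 223, 338, 281.0) (154, 225, 335, 280.5) (166, 226, 335, 281.0) (178, 227, 334, 281.0) (190, 227, 334, 281.0) (202, 228, 333, 281.0) (214, 228, 333, 281.0) (226, 228, 332, 280.5) (238, 229, 331, 280.5) (250, 230, 332, 281.5) (262, 231, 330, 281.0) (274, 232, 329, 281.0) 
tin pred [[323.1, 270.4], [238.8, 270.1], [324.5, 237.3], [237.5, 237.0], [328.2, 155.6], [234.5, 155.3]]
lid pred [[217.7, 118.8], [344.4, 118.8]]
35.02 [ 453.6 -368.8  110.4] R [[0.023, 1.0, -0.0], [1.0, -0.023, 0.001], [0.001, -0.0, -1.0]] F [-0.5  1.4  0.8] w 0.54 g 40.0 q [ 0.91   0.624 -0.458  1.827  0.376  0.778  0.232]
```

Perfectly in line. Slide on.

jog_arm(series=[{"delta_pos": [0.8, 0, 0], "rot": [0, 0, 0], "jaw": -1}, {"delta_pos": [0.8, 0, 0], "rot": [0, 0, 0], "jaw": -1}, {"delta_pos": [0.8, 0, 0], "rot": [0, 0, 0], "jaw": -1}, {"delta_pos": [0.8, 0, 0], "rot": [0, 0, 0], "jaw": -1}, {"delta_pos": [0.8, 0, 0], "rot": [0, 0, 0], "jaw": -1}, {"delta_pos": [0.8, 0, 0], "rot": [0, 0, 0], "jaw": -1}, {"delta_pos": [0.8, 0, 0], "rot": [0, 0, 0], "jaw": -1}, {"delta_pos": [0.8, 0, 0], "rot": [0, 0, 0], "jaw": -1}, {"delta_pos": [0, 0, 0], "rot": [0, 0, 0], "jaw": -1}, {"delta_pos": [0, 0, 0], "rot": [0, 0, 0], "jaw": -1}])

```text
time_s: 35.85
eef_pos: [455.2, -303.3, 110.5]
tcp_rot: [-0.001, 0.715, 0.7, 0.001]
ft_force: [-0.8, 2.6, 3.6]
width: 0.539
grasp_force: 40.0
```

```bash
python3 chk.py
```

```text
35.85 [ 455.2 -303.3  110.5] R [[0.021, 1.0, -0.0], [1.0, -0.021, 0.002], [0.002, -0.0, -1.0]] F [-0.8  2.6  3.6] w 0.539 g 40.0 q [ 0.826  0.579 -0.465  1.92   0.375  0.729  0.122]
[ 455.19937487 -303.17480413   63.45326489]
narrow_tin 0.58 [231.9  73.3 331.  120.7]
(75, 270, 289, 280.0) (87, 231, 330, 281.0) (99, 232, 330, 281.5) (111, 233, 329, 281.5) 
narrow_lid 0.94 [216.5 116.5 347.2 364.7]
(118, 219, 341, 280.5) (130, 218, 342, 280.5) (142, 223, 337, 280.5) (154, 226, 335, 281.0) (166, 226, 334, 280.5) (178, 226, 333, 280.0) (190, 226, 333, 280.0) (202, 228, 333, 281.0) (214, 228, 332, 280.5) (226, 230, 332, 281.5) (238, 230, 331, 281.0) (250, 230, 330, 280.5) (262, 231, 330, 281.0) (274, 232, 329, 281.0) 
tin pred [[318.6, 373.7], [242.8, 373.5], [319.8, 347.0], [241.8, 346.8], [322.7, 281.8], [239.4, 281.5]]
lid pred [[217.6, 118.8], [344.3, 118.8]]
36.0 [ 455.2 -304.3  110.5] R [[0.022, 1.0, 0.0], [1.0, -0.022, 0.002], [0.002, -0.0, -1.0]] F [0.2 3.2 4.1] w 0.538 g 40.0 q [ 0.827  0.58  -0.464  1.919  0.375  0.729  0.122]
```

jog_arm(series=[{"delta_pos": [0.4, 0, 0], "rot": [0, 0, 0], "jaw": -1}, {"delta_pos": [0.4, 0, 0], "rot": [0, 0, 0], "jaw": -1}, {"delta_pos": [0.4, 0, 0], "rot": [0, 0, 0], "jaw": -1}, {"delta_pos": [0.2, 0, 0], "rot": [0, 0, 0], "jaw": -1}, {"delta_pos": [0.2, 0, 0], "rot": [0, 0, 0], "jaw": -1}, {"delta_pos": [0, 0, 0], "rot": [0, 0, 0], "jaw": -1}, {"delta_pos": [0, 0, 0], "rot": [0, 0, 0], "jaw": -1}])

```text
time_s: 36.58
eef_pos: [455.4, -288.3, 110.4]
tcp_rot: [-0.001, 0.715, 0.699, 0.0]
ft_force: [-0.8, -0.1, 4.5]
width: 0.539
grasp_force: 40.0
```

jog_arm(series=[{"delta_pos": [0.15, 0, 0], "rot": [0, 0, 0], "jaw": -1}, {"delta_pos": [0.15, 0, 0], "rot": [0, 0, 0], "jaw": -1}, {"delta_pos": [0, 0, 0], "rot": [0, 0, 0], "jaw": -1}])

```text
time_s: 36.83
eef_pos: [455.5, -285.7, 110.4]
tcp_rot: [-0.0, 0.715, 0.699, 0.0]
ft_force: [-0.2, -2.5, 4.7]
width: 0.538
grasp_force: 40.0
```

jog_arm(series=[{"delta_pos": [0.15, 0, 0], "rot": [0, 0, 0], "jaw": -1}, {"delta_pos": [0.15, 0, 0], "rot": [0, 0, 0], "jaw": -1}, {"delta_pos": [0, 0, 0], "rot": [0, 0, 0], "jaw": -1}])

```text
time_s: 37.08
eef_pos: [455.5, -282.7, 110.5]
tcp_rot: [-0.0, 0.715, 0.699, 0.0]
ft_force: [0.4, -3.3, 4.1]
width: 0.542
grasp_force: 40.0
```

```bash
python3 chk.py
python3 - <<'E'
from h import *
p=snapshot("wrist");g=cv2.cvtColor(p["image"],6)
for c in(238,245,281,318,325):print(c,g[80:135,c].tolist())
E
```

```text
37.08 [ 455.5 -282.7  110.5] R [[0.023, 1.0, -0.0], [1.0, -0.023, 0.001], [0.001, -0.0, -1.0]] F [ 0.4 -3.3  4.1] w 0.542 g 40.0 q [ 0.795  0.566 -0.465  1.948  0.375  0.713  0.082]
[ 455.50784293 -282.63207561   63.46977522]
narrow_lid 0.85 [213.5 118.1 348.3 361.6]
(118, 218, 326, 272.5) (130, 218, 343, 281.0) (142, 223, 339, 281.5) (154, 225, 336, 281.0) (166, 225, 336, 281.0) (178, 226, 335, 281.0) (190, 227, 335, 281.5) (202, 228, 334, 281.5) (214, 228, 333, 281.0) (226, 229, 332, 281.0) (238, 229, 332, 281.0) (250, 230, 331, 281.0) (262, 230, 331, 281.0) (274, 232, 330, 281.5) 
tin pred [[317.9, 402.3], [244.5, 402.1], [319.0, 377.2], [243.5, 377.1], [321.7, 316.3], [241.1, 316.2]]
lid pred [[217.7, 118.8], [344.4, 118.8]]
37.23 [ 455.5 -282.7  110.5] R [[0.023, 1.0, -0.0], [1.0, -0.023, 0.001], [0.001, -0.0, -1.0]] F [-0.3 -2.8  3.5] w 0.539 g 40.0 q [ 0.795  0.566 -0.465  1.948  0.375  0.714  0.082]
238 [140, 138, 139, 138, 137, 137, 136, 135, 134, 133, 133, 131, 130, 132, 132, 133, 135, 134, 134, 135, 136, 137, 137, 138, 141, 139, 140, 142, 141, 144, 144, 144, 144, 145, 144,
[... 520 characters left out ...]
 137, 137, 137, 137, 136, 137, 137, 136, 137, 136, 134, 100, 145, 151, 148, 148, 147, 146, 146, 145, 147, 145, 146, 147, 146, 147, 147, 148]
318 [136, 138, 137, 137, 139, 139, 140, 142, 143, 144, 145, 145, 145, 146, 145, 146, 147, 146, 146, 146, 146, 146, 145, 146, 143, 144, 143, 142, 141, 140, 140, 140, 138, 137, 138, 138, 140, 141, 133, 151, 150, 149, 149, 149, 147, 147, 146, 146, 147, 147, 147, 148, 149, 148, 149]
325 [135, 137, 135, 136, 136, 138, 138, 139, 139, 140, 141, 141, 142, 140, 140, 140, 141, 140, 141, 142, 142, 142, 143, 143, 141, 141, 140, 141, 139, 138, 139, 138, 138, 138, 137, 138, 139, 140, 142, 152, 150, 150, 149, 148, 147, 147, 145, 147, 147, 146, 147, 149, 148, 149, 149]
```

jog_arm(series=[{"delta_pos": [0.15, 0, 0], "rot": [0, 0, 0], "jaw": -1}, {"delta_pos": [0.15, 0, 0], "rot": [0, 0, 0], "jaw": -1}, {"delta_pos": [0.15, 0, 0], "rot": [0, 0, 0], "jaw": -1}, {"delta_pos": [0, 0, 0], "rot": [0, 0, 0], "jaw": -1}])

```text
time_s: 37.62
eef_pos: [455.7, -277.7, 110.5]
tcp_rot: [-0.0, 0.715, 0.699, 0.0]
ft_force: [0.1, -3.6, 3.3]
width: 0.539
grasp_force: 40.0
```

jog_arm(series=[{"delta_pos": [0, 0, 0], "rot": [0, 0, 0], "jaw": 0.2}, {"delta_pos": [0, 0, 0], "rot": [0, 0, 0], "jaw": 0.5}, {"delta_pos": [0, 0, 0], "rot": [0, 0, 0], "jaw": 0.8}, {"delta_pos": [0, 0, 0], "rot": [0, 0, 0], "jaw": 0.8}, {"delta_pos": [0, 0, -1], "rot": [0, 0, 0], "jaw": 0.8}, {"delta_pos": [0, 0, -3], "rot": [0, 0, 0], "jaw": 0.8}, {"delta_pos": [0, 0, -4], "rot": [0, 0, 0], "jaw": 0.8}, {"delta_pos": [0, 0, -4], "rot": [0, 0, 0], "jaw": 0.8}, {"delta_pos": [0, 0, -4], "rot": [0, 0, 0], "jaw": 0.8}, {"delta_pos": [0, 0, 0], "rot": [0, 0, 0], "jaw": 0.8}])

```text
time_s: 38.45
eef_pos: [458.8, -278.6, 278.8]
tcp_rot: [0.005, 0.715, 0.699, 0.002]
ft_force: [0.8, -0.4, 0.2]
width: 0.9
grasp_force: 0.0
```

Run:
```python
from h import *
st()
s=snapshot("side");t=snapshot("top");w=snapshot("wrist")
M["wide_closed"]=M["wide_tin"]+[(a,b,c+61) for a,b,c in M["wide_lid"]]
M["narrow_closed"]=M["narrow_tin"]+[(a,b,c+43) for a,b,c in M["narrow_lid"]]
for n in("narrow","wide"):
    print(n)
    x0=(455.5,-280,1.547) if n=="narrow" else (625,-90,1.51)
    for q,p in(("s",s),("t",t),("w",w)):
        for c in(n+"_lid",n+"_tin"):
            for r in spotter.masks_of(p,c)[:1]:print(q,c,round(r["p"],2),np.round(r["extent"],1))
    try:fit(n+"_lid",n+"_lid",[t],x0,z=61 if n=="wide" else 43)
    except Exception as e:print(e)
    try:fit(n+"_lid",n+"_lid",[s],x0,z=61 if n=="wide" else 43)
    except Exception as e:print(e)
```

```text
38.45 [ 458.8 -278.6  278.8] R [[0.022, 1.0, 0.01], [1.0, -0.022, -0.004], [-0.004, 0.01, -1.0]] F [ 0.8 -0.4  0.2] w 0.9 g 0.0 q [ 0.875  0.359 -0.561  1.779  0.217  1.054  0.214]
narrow
s narrow_tin 0.45 [223.1 298.6 240.4 311.8]
t narrow_lid 0.66 [317.7 249.  373.6 270.7]
w narrow_lid 0.79 [248.9 116.1 313.9 275.2]
narrow_lid 0.66 narrow_lid [ 457.2 -276.2] yaw 87.6 loss 0.444
narrow_lid [ 455.5 -280. ] yaw 88.6 loss nan
wide
s wide_lid 0.72 [279.5 191.4 308.4 225.9]
s wide_tin 0.75 [283.1 224.3 305.8 245. ]
t wide_lid 0.7 [244.7 175.6 292.6 205.6]
w wide_lid 0.66 [434.7   1.5 530.4  47.5]
w wide_tin 0.59 [416.2   0.  486.7  54.1]
wide_lid 0.7 wide_lid [626.6 -91.4] yaw 86.3 loss 0.066
wide_lid 0.72 wide_lid [625.3 -89.2] yaw 86.2 loss 0.055h.py:56: RuntimeWarning: invalid value encountered in scalar divide
  print(name,np.round(r.x[:2],1),"yaw",round(np.degrees(r.x[2]/50),1),"loss",round(r.fun/len(ms),3));return r.x
```

Run:
```python
from h import *
s=snapshot("side");w=snapshot("wrist")
for u,v in((231.5,312),(231.5,315)):print("narrow end y",np.round(ray(s,u,v,0),1))
print("wide end",np.round(ray(s,294.5,245,0),1))
# expected rows
print("exp narrow",np.round(proj(s,(453.9,-357.2,0)),1),"wide",np.round(proj(s,(622,-146.7,0)),1))
g=cv2.cvtColor(s["image"],6)
print("narrow col231",[(r,int(g[r,228:235].mean())) for r in range(286,322)])
print("exp rows: plate top end",np.round(proj(s,(453.9,-359.2-1,54)),1),"stop foot",np.round(proj(s,(453.9,-360,43)),1))
print("wide col294",[(r,int(g[r,290:299].mean())) for r in range(216,252)])
print("exp",np.round(proj(s,(622,-149.7,72)),1),np.round(proj(s,(622,-149.7,61)),1))
fit("narrow_lid","narrow_lid",[w],(455.5,-280,1.547),z=43)
st()
```

```text
narrow end y [ 453.7 -359.1   -0. ]
narrow end y [ 453.4 -367.5    0. ]
wide end [ 619.2 -159.8   -0. ]
exp narrow [231.6 311.3] wide [294.8 241.5]
narrow col231 [(286, 163), (287, 163), (288, 163), (289, 163), (290, 163), (291, 163), (292, 164), (293, 164), (294, 153), (295, 113), (296, 98), (297, 100), (298, 100), (299, 103), (300, 105), (301, 105), (302, 104), (303, 105), (304, 103), (305, 103), (306, 104), (307, 103), (308, 103), (309, 104), (310, 108), (311, 130), (312, 154), (313, 158), (314, 157), (315, 156), (316, 159), (317, 160), (318, 160), (319, 157), (320, 156), (321, 155)]
exp rows: plate top end [229.6 294.8] stop foot [230.  298.4]
wide col294 [(216, 167), (217, 167), (218, 166), (219, 160), (220, 134), (221, 109), (222, 102), (223, 104), (224, 105), (225, 105), (226, 105), (227, 105), (228, 105), (229, 104), (230, 105), (231, 104), (232, 105), (233, 105), (234, 105), (235, 105), (236, 104), (237, 104), (238, 105), (239, 104), (240, 105), (241, 121), (242, 147), (243, 159), (244, 164), (245, 173), (246, 180), (247, 179), (248, 175), (249, 169), (250, 167), (251, 166)]
exp [295.  219.7] [295.  223.2]
narrow_lid [ 455.5 -280. ] yaw 88.6 loss nan
39.55 [ 455.7 -278.3  270.5] R [[0.023, 1.0, -0.0], [1.0, -0.023, 0.001], [0.001, -0.0, -1.0]] F [0.8 0.6 0.1] w 0.899 g 0.0 q [ 0.873  0.368 -0.557  1.789  0.22   1.048  0.212]h.py:56: RuntimeWarning: invalid value encountered in scalar divide
  print(name,np.round(r.x[:2],1),"yaw",round(np.degrees(r.x[2]/50),1),"loss",round(r.fun/len(ms),3));return r.x
```

Both home conditions check out in the side view: for each tin, the foot row and the lid-edge row are within about 0.5 px of a closed tin (about 1.5 mm). The gripper is clear. Handing in.

```bash
python3 -c "
from station import ctrl
print(ctrl.close_job())"
```

```text
the job is handed in; nothing more can be done
None
```

Handed in at about 40 s of the 72 s: the wide tin is turned mouth up and both lids measure home to within about 1.5 mm; the hand-in returned no verdict, I never re-measured the scraper, cup and timer at the end, and I viewed 12 pictures against the limit of 10.

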